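# Lay four soldered boards in the cases they fit

## Robot

A 6-joint arm with a two-finger parallel gripper is mounted at the origin on the work surface. World frame = base frame: x ahead of the robot, y to its left, z up, the work surface at z = 0. Lengths are in m, angles in rad, forces in N, time in s.
With the tool pointing down it reaches from about 0.375 to 0.9 m from the base axis. Payload 3.1 kg.
Tool frame: the origin (TCP) lies on the centre line of the jaws, within the pads' length; the fingertips stand 25 mm ahead of it and the grasp point (between the pads) lies 6 mm ahead of it (manip.tips_ahead is the distance from the TCP to the fingertips, in m); z points along the fingers, y is the direction in which the jaws open and shut (so a half turn about z gives the same grasp; the last joint's range is limited). The gripper opens to 85 mm and grips with 20 to 120 N. Pads are 22 mm wide; open, the fingers measure 114 mm over their backs; the gripper's body (76 mm by 85 mm) begins 54 mm behind the grasp point. The pads swing forward as they close: fully open they stand 13 mm farther back than shut.
Start: joints at [-1.321, 0.527, 1.433, -0, 1.181, -0.178], TCP at [0.26, -0.568, 0.219] pointing down, gripper open.
Joint ranges: [-3.08, 3.08], [-0.75, 2.2], [0.22, 2.44], [-1.43, 4.57], [0, 2.65], [-2.85, 2.85]. Speed limits (rad/s): [2.79, 2.79, 3.14, 3.14, 3.14, 3.14].

## Interface

Orientations are given as a unit quaternion [x, y, z, w].
In Python, from station import manip gives the robot as it stands.
- The arm moves only by the tool play_rows, never from a script. Its argument "steps" is a list that holds one entry, the list of rows, each a list of 6 numbers: the shift along the tool's x, y, z in m, then the turn, a rotation vector about the tool's x, y, z in degrees. In form: [[[x, y, z, rx, ry, rz], ...]]. A call has 1 to 10 rows; each row shifts and turns the commanded pose from where the row before left it, along the tool's axes as they then stand; what a row does not reach is not made up. A row lasts 1/8 s, in which the tool goes at most 62.5 mm and 10.7 degrees, less where a joint would pass 70% of its speed; a pose out of reach is approached as far as the arm can. A call is refused whole if a number of a shift passes 0.0625 or a number of a turn 10.7, either way. A call with a gripper value outside its range is refused whole. "fingers" is the opening, from 0 (shut) to 1 (fully open), set as the call begins (left out, the last holds). The fingers move at their own pace and stop on an object; "squeeze" is the grip in N (left out, the last holds). Time passes only in rows, so rows that do not move let the fingers close. It gives the time, the measured TCP pose, the force and the opening at its end, in the units of the state.
- manip.sense(): the state, without advancing time (a new reading comes with each control period).
- manip.snapshot(name): name is "scene" or "side" or "wrist"; returns a dict with "img" (420x560x3 uint8, red, green, blue), "K" (3x3 intrinsics, pixels), "world_from_camera" (4x4, takes a point from camera to world coordinates). Camera axes: x right, y down, z forward; pixel columns grow to the right and rows downward; lengths in m; the calibration is good to about 2 mm. The wrist camera is an equidistant fisheye: a pixel r from the principal point sees the ray r / f radians off the axis. A picture is of the moment at which its call begins. There is no depth.
- manip.sign_off(): hands the job in, once; it reports no verdict.
Trained networks look in a picture, given as the dict that the camera call returned (one of the last four; its "shot" number tells which), for a name from the list of things; names that differ only in an ending like _2 or _b are one class to them, and where a whole thing is asked for, a point or a joint stands for the part that bears it (a point fixed in the world has none). Each returns a list of dicts, best first, with "score" (0 to 1); they miss things now and then, are a little off and sometimes report something else, mostly with a low value. They report only what shows in the picture. A call takes as long as a camera call.
- manip.regions_of(label, picture): "pixels" (420x560 bool, what is visible of it) and "rect" ([left, top, right, bottom] in pixels, round what is visible of it).
- manip.pinpoint(label, picture): "point" ([column, row] in pixels: a listed point, or the origin of a listed thing).
The state is a dict: "t": time; "q": joint angles; "qd": joint speeds; "tau": joint torques, N m; "tcp_pos": TCP position; "tool_rot": TCP orientation; "force": force on the tool from outside, world axes, zero at the start; "ft_torque": the same for the moment, N m; "finger_gap": opening from 0.0 (shut) to 1.0 (fully open).
Only numpy, scipy, OpenCV 4.12 (cv2) and the standard library are available. Lean on these libraries where they do the work, as an engineer would, in place of code of your own. Each camera call takes 0.05 s, during which the arm holds its last target.

## Task

The four soldered boards (the ones with components on them) are ready to be screwed down: lay each one in the open metal case of its own size, largest board in the largest case down to smallest in smallest. Set each down without dropping it, components up, flat on the black insulating sheet, centred and square to the case (either way round), and let go. Leave the two bare boards where they lie.

Things in the scene. Friction and masses are not known exactly. Their poses are not given: they have to be found in the camera images.
- board_transformer: Largest soldered board: yellow-green, 72 x 102 mm, 0.3 kg, with a dark transformer, yellow coil. Lies flat, components up. Origin: centre of the board's underside; z up, y along the long side, x along the short. Board 2 mm thick. Transformer 34 (x) by 40 (y) mm, top 38 mm above the origin, centred at x 0, y -18 mm. Grip this from above, across x. Nothing else on it is over 15 mm above the origin.
- board_heatsink: Second-largest soldered board: yellow-green, 60 x 82 mm, 0.13 kg, with a black finned heatsink. Lies flat, components up. Origin: centre of the board's underside; z up, y along the long side, x along the short. Board 2 mm thick. Heatsink 26 (x) by 44 (y) mm, top 37 mm above the origin, centred at x 0, y +6 mm. Grip this from above, across x. Nothing else on it is over 15 mm above the origin.
- board_bluecap: Third soldered board: yellow-green, 48 x 62 mm, 75 g, with an upright blue can capacitor. Lies flat, components up. Origin: centre of the board's underside; z up, y along the long side, x along the short. Board 2 mm thick. Can 25 mm in diameter, top 38 mm above the origin, centred at x 0, y +8 mm. Grip this from above, across x. Nothing else on it is over 15 mm above the origin.
- board_yellowcap: Smallest soldered board: yellow-green, 34 x 42 mm, 50 g, with a yellow box capacitor. Lies flat, components up. Origin: centre of the board's underside; z up, y along the long side, x along the short. Board 2 mm thick. Yellow box 18 (x) by 32 (y) mm, top 35 mm above the origin, centred on the board. Grip this from above, across x. Nothing else on it is over 15 mm above the origin.
- case_1: Open grey sheet-metal case base, the largest of four, fixed, for the transformer board (10 mm of play all round). Outside 96 (x) by 126 (y) mm, inside 92 by 122, rim 18 mm above the bench. Origin: centre of its underside, on the bench; y along the long side. Black sheet on the floor inside, its top 3 mm above the origin, with four brass nuts where the board's corner holes go.
- case_2: Open grey sheet-metal case base, second-largest of four, fixed, for the heatsink board (10 mm of play all round). Outside 84 (x) by 106 (y) mm, inside 80 by 102, rim 18 mm above the bench. Origin: centre of its underside, on the bench; y along the long side. Black sheet on the floor inside, its top 3 mm above the origin, with four brass nuts where the board's corner holes go.
- case_3: Open grey sheet-metal case base, third in size of four, fixed, for the blue-capacitor board (10 mm of play all round). Outside 72 (x) by 86 (y) mm, inside 68 by 82, rim 18 mm above the bench. Origin: centre of its underside, on the bench; y along the long side. Black sheet on the floor inside, its top 3 mm above the origin, with four brass nuts where the board's corner holes go.
- case_4: Open grey sheet-metal case base, the smallest of four, fixed, for the yellow-capacitor board (10 mm of play all round). Outside 58 (x) by 66 (y) mm, inside 54 by 62, rim 18 mm above the bench. Origin: centre of its underside, on the bench; y along the long side. Black sheet on the floor inside, its top 3 mm above the origin, with four brass nuts where the board's corner holes go.
- bare_a: A bare board, paler yellow with copper tracks and no components, 60 x 82 x 2 mm, loose and light (30 g) on the bench among the soldered ones. Origin: centre of its underside; y along its long side. To be left where it lies.
- bare_b: A second bare board, the same but 48 x 62 x 2 mm. Origin: centre of its underside; y along its long side. To be left where it lies.

How it is judged:
At the end, for the whole second after the job is handed in: Each soldered board lies in its own case (largest in largest, and so on), components up, flat within 0.08 rad, underside under 6 mm above the case's, centre within 8 mm of the case's, long side within 0.2 rad of the case's (either way round), released and at rest (horizontal distance between board_transformer and case_1 below 0.008 m and angle between the y axis of board_transformer and the y axis of case_1, either way round below 0.2 rad and angle between each of board_transformer, board_heatsink, board_bluecap, board_yellowcap's own z axis and vertical below 0.08 rad and z of board_transformer in the frame of case_1 below 0.006 m and linear speed of each of board_transformer, board_heatsink, board_bluecap, board_yellowcap below 0.02 m/s and angular speed of each of board_transformer, board_heatsink, board_bluecap, board_yellowcap below 0.2 rad/s and horizontal distance between board_heatsink and case_2 below 0.008 m and angle between the y axis of board_heatsink and the y axis of case_2, either way round below 0.2 rad and z of board_heatsink in the frame of case_2 below 0.006 m and horizontal distance between board_bluecap and case_3 below 0.008 m and angle between the y axis of board_bluecap and the y axis of case_3, either way round below 0.2 rad and z of board_bluecap in the frame of case_3 below 0.006 m and horizontal distance between board_yellowcap and case_4 below 0.008 m and angle between the y axis of board_yellowcap and the y axis of case_4, either way round below 0.2 rad and z of board_yellowcap in the frame of case_4 below 0.006 m); the robot touches nothing.
It fails at once if a bare board is shifted by more than 15 mm (distance of any of bare_a, bare_b from where it was at the start of the episode above 0.015 m).
It fails at once if a soldered board is let go over its case while still more than 17 mm above the sheet ((horizontal distance between board_transformer and case_1 below 0.03 m and height (world z) of board_transformer above 0.02 m and contact force between the fingers and board_transformer below 0.05 N) or (horizontal distance between board_heatsink and case_2 below 0.03 m and height (world z) of board_heatsink above 0.02 m and contact force between the fingers and board_heatsink below 0.05 N) or (horizontal distance between board_bluecap and case_3 below 0.03 m and height (world z) of board_bluecap above 0.02 m and contact force between the fingers and board_bluecap below 0.05 N) or (horizontal distance between board_yellowcap and case_4 below 0.03 m and height (world z) of board_yellowcap above 0.02 m and contact force between the fingers and board_yellowcap below 0.05 N)).
It also fails if it takes over 112 s, if anything falls off the work surface, if the arm or the gripper's body presses on something with over 40 N, if the wrist force passes 120 N, or if a joint passes its speed limit or range.

## Working session

There is one attempt and no reset: what is moved stays moved. The work goes in short steps, Python scripts to look and compute and a tool call to move; the robot and the scene stay as the last step left them, time stands still between calls to the robot, and variables do not carry over. Pictures are saved under pics/ and viewed, and the job is handed in when it is done.

Besides the shell and the picture viewer there is one more tool, called after "Request:" as name(argument=value, ...) on one line, values as JSON. play_rows: Moves the arm, as the interface text tells. Its arguments: {"type":"object","properties":{"steps":{"type":"array"},"fingers":{"type":"number"},"squeeze":{"type":"number"}},"required":["steps"]}

```bash
ls; mkdir -p pics; python3 - <<'E'
from station import manip
import cv2,pickle
s=manip.sense();print({k:s[k] for k in('t','tcp_pos','tool_rot','finger_gap','force')})
P={}
for n in('scene','side','wrist'):
    p=manip.snapshot(n);cv2.imwrite(f'pics/{n}0.png',p['img'][:,:,::-1]);P[n]=p
    print(n,p['K'],p['world_from_camera'])
pickle.dump(P,open('p0.pkl','wb'))
E
```

```text
pics
{'t': 0.0, 'tcp_pos': array([ 0.25971929, -0.56766103,  0.21803019]), 'tool_rot': array([ 9.77099780e-01,  2.12778821e-01, -4.08305971e-05, -1.09137249e-03]), 'finger_gap': 0.9959022544892167, 'force': array([-0.53253396,  0.22671971,  0.18861611])}
scene [[387.29449676   0.         279.10829163]
 [  0.         387.29449676 202.81949663]
 [  0.           0.           1.        ]] [[ 0.22735405  0.76127488 -0.60726493  1.10157651]
 [ 0.97381135 -0.17692754  0.14278688 -0.13004592]
 [ 0.00125817 -0.62382465 -0.78156332  0.73749988]
 [ 0.          0.          0.          1.        ]]
side [[481.03820036   0.         282.43007509]
 [  0.         481.03820036 214.2670203 ]
 [  0.           0.           1.        ]] [[-0.95333245 -0.19168646  0.23326712  0.27970431]
 [-0.30191109  0.61197621 -0.73098209  0.74282671]
 [-0.00263455 -0.76729487 -0.64128904  0.68145327]
 [ 0.          0.          0.          1.        ]]
wrist [[325.1922621    0.         277.57535061]
 [  0.         325.1922621  215.46755188]
 [  0.           0.           1.        ]] [[ 0.41655239 -0.87409132 -0.24989691  0.32317193]
 [-0.90910875 -0.40120724 -0.11204479 -0.53892365]
 [-0.00232307  0.27385599 -0.9617679   0.3725656 ]
 [ 0.          0.          0.          1.        ]]
```

View pics/scene0.png

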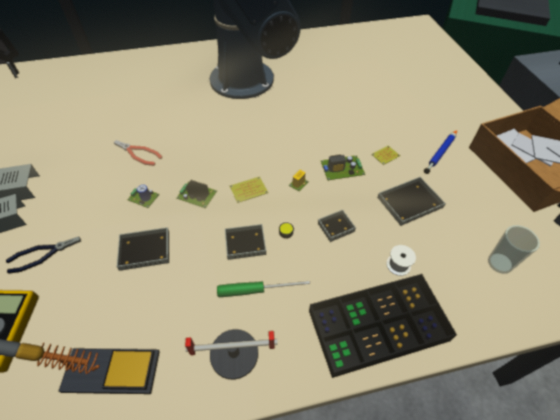

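View pics/side0.png

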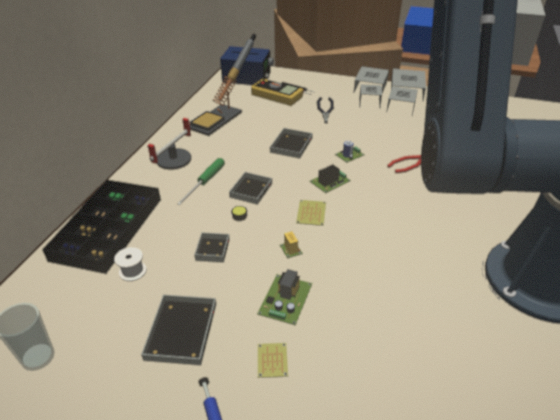

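View pics/wrist0.png

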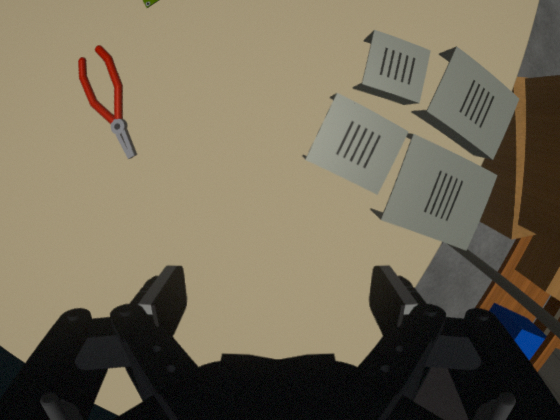

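```bash
cat > h.py <<'E'
import numpy as np,cv2
from scipy.optimize import minimize
W,H=560,420
def project(p,X):
    T=np.asarray(p['world_from_camera']);K=np.asarray(p['K'])
    c=(np.asarray(X)-T[:3,3])@T[:3,:3]
    if p.get('fish'):
        r=np.hypot(c[:,0],c[:,1]);th=np.arctan2(r,c[:,2]);s=th/np.maximum(r,1e-9)
        return np.c_[K[0,0]*c[:,0]*s+K[0,2],K[1,1]*c[:,1]*s+K[1,2]]
    u=c[:,:2]/c[:,2:]
    return u*[K[0,0],K[1,1]]+[K[0,2],K[1,2]]
def unproject(p,uv,z):
    T=np.asarray(p['world_from_camera']);K=np.asarray(p['K'])
    a=(np.asarray(uv,float)-[K[0,2],K[1,2]])/[K[0,0],K[1,1]]
    if p.get('fish'):
        th=np.hypot(*a); d=np.r_[a/max(th,1e-9)*np.sin(th),np.cos(th)]
    else: d=np.r_[a,1]
    d=T[:3,:3]@d
    return T[:3,3]+d*(z-T[2,3])/d[2]
def rect(w,l,z,cx=0,cy=0,n=1):
    c=np.array([[-w/2,-l/2],[w/2,-l/2],[w/2,l/2],[-w/2,l/2]])/1000
    t=np.arange(n)/n
    pts=np.concatenate([c[i]+(c[(i+1)%4]-c[i])*t[:,None] for i in range(4)])
    return np.c_[pts+[cx/1000,cy/1000],np.full(len(pts),z/1000)]
def box(w,l,z0,z1,cx=0,cy=0): return np.r_[rect(w,l,z0,cx,cy,8),rect(w,l,z1,cx,cy,8)]
a=np.linspace(0,2*np.pi,24)
PARTS={
'board_transformer':[box(72,102,0,2),box(34,40,2,38,0,-18)],
'board_heatsink':[box(60,82,0,2),box(26,44,2,37,0,6)],
'board_bluecap':[box(48,62,0,2),np.concatenate([np.c_[.0125*np.cos(a),.0125*np.sin(a)+.008,np.full(24,z)] for z in(.002,.038)])],
'board_yellowcap':[box(34,42,0,2),box(18,32,2,35)],
'case_1':[box(96,126,0,18)],'case_2':[box(84,106,0,18)],'case_3':[box(72,86,0,18)],'case_4':[box(58,66,0,18)],
'bare_a':[box(60,82,0,2)],'bare_b':[box(48,62,0,2)]}
S=4
def sil(p,name,x,y,yaw,z=0):
    R=np.array([[np.cos(yaw),-np.sin(yaw),0],[np.sin(yaw),np.cos(yaw),0],[0,0,1]])
    m=np.zeros((H*S,W*S),np.uint8)
    for P in PARTS[name]:
        q=project(p,P@R.T+[x,y,z])
        h=cv2.convexHull(((q+.5)*S-.5).astype(np.float32)).round().astype(int)
        cv2.fillConvexPoly(m,h,1)
    return cv2.resize(m.astype(np.float32),(W,H),interpolation=cv2.INTER_AREA)
def fit(obs,name,x0,yaws,z=0):
    """obs list of (pic,mask)"""
    def cost(v):
        c=0
        for p,m in obs:
            s=sil(p,name,v[0]/1000,v[1]/1000,v[2]/20,z)
            c+=np.abs(s-m).sum()/m.sum()
        return c/len(obs)
    best=[]
    for yw in yaws:
        v0=np.array([x0[0]*1000,x0[1]*1000,yw*20])
        r=minimize(cost,v0,method='Nelder-Mead',options=dict(initial_simplex=v0+np.array([[0,0,0],[8,0,0],[0,8,0],[0,0,4]]),xatol=.05,fatol=1e-4))
        best.append((r.fun,r.x[0]/1000,r.x[1]/1000,r.x[2]/20))
    return sorted(best)
E
python3 - <<'E'
from station import manip
import cv2,pickle,numpy as np
P={}
for n in('scene','side'):
    p=manip.snapshot(n)
    R={}
    for l in 'board_transformer board_heatsink board_bluecap board_yellowcap case_1 case_2 case_3 case_4 bare_a bare_b'.split():
        r=manip.regions_of(l,p); R[l]=r
        print(n,l,[(round(x['score'],2),np.round(x['rect']).tolist(),int(x['pixels'].sum())) for x in r[:6]])
    P[n]=(p,R)
pickle.dump(P,open('p1.pkl','wb'))
E
```

```text
scene board_transformer [(0.85, [322.0, 155.0, 365.0, 182.0], 836), (0.74, [288.0, 170.0, 309.0, 193.0], 264)]
scene board_heatsink [(0.86, [174.0, 182.0, 220.0, 207.0], 696)]
scene board_bluecap [(0.92, [129.0, 185.0, 158.0, 210.0], 443)]
scene board_yellowcap [(0.71, [290.0, 170.0, 308.0, 191.0], 225)]
scene case_1 [(0.91, [322.0, 209.0, 353.0, 239.0], 744), (0.81, [118.0, 225.0, 171.0, 269.0], 1929), (0.57, [382.0, 178.0, 446.0, 222.0], 1963)]
scene case_2 [(0.91, [322.0, 209.0, 353.0, 239.0], 744), (0.81, [118.0, 225.0, 171.0, 269.0], 1929), (0.57, [382.0, 178.0, 446.0, 222.0], 1963)]
scene case_3 [(0.91, [322.0, 209.0, 353.0, 239.0], 744), (0.81, [118.0, 225.0, 171.0, 269.0], 1929), (0.57, [382.0, 178.0, 446.0, 222.0], 1963)]
scene case_4 [(0.91, [322.0, 209.0, 353.0, 239.0], 744), (0.81, [118.0, 225.0, 171.0, 269.0], 1929), (0.57, [382.0, 178.0, 446.0, 222.0], 1963)]
scene bare_a [(0.75, [232.0, 179.0, 269.0, 202.0], 541), (0.69, [372.0, 145.0, 400.0, 164.0], 305)]
scene bare_b [(0.75, [232.0, 179.0, 269.0, 202.0], 541), (0.69, [372.0, 145.0, 400.0, 164.0], 305)]
side board_tra
[... 530 characters left out ...]
 (0.85, [194.0, 228.0, 226.0, 263.0], 886), (0.76, [227.0, 173.0, 269.0, 201.0], 911), (0.66, [144.0, 295.0, 217.0, 369.0], 4068)]
side case_3 [(0.96, [268.0, 128.0, 315.0, 159.0], 935), (0.85, [194.0, 228.0, 226.0, 263.0], 886), (0.76, [227.0, 173.0, 269.0, 201.0], 911), (0.66, [144.0, 295.0, 217.0, 369.0], 4068)]
side case_4 [(0.96, [268.0, 128.0, 315.0, 159.0], 935), (0.85, [194.0, 228.0, 226.0, 263.0], 886), (0.76, [227.0, 173.0, 269.0, 201.0], 911), (0.66, [144.0, 295.0, 217.0, 369.0], 4068)]
side bare_a [(0.86, [294.0, 199.0, 327.0, 227.0], 652), (0.71, [260.0, 342.0, 288.0, 376.0], 973)]
side bare_b [(0.86, [294.0, 199.0, 327.0, 227.0], 652), (0.71, [260.0, 342.0, 288.0, 376.0], 973)]
```

```bash
cat > f1.py <<'E'
from h import *
import pickle
P=pickle.load(open('p1.pkl','rb'))
sc,R1=P['scene'];sd,R2=P['side']
idx={'board_transformer':(0,0),'board_heatsink':(0,0),'board_bluecap':(0,0),'board_yellowcap':(0,0),'case_1':(2,3),'case_2':(1,0),'case_3':(None,2),'case_4':(0,1),'bare_a':(0,0),'bare_b':(1,1)}
out={}
for n,(i,j) in idx.items():
    obs=[]
    if i is not None: obs.append((sc,R1[n][i]['pixels'].astype(np.float32)))
    if j is not None: obs.append((sd,R2[n][j]['pixels'].astype(np.float32)))
    p,m=obs[-1];v,u=np.nonzero(m);x0=unproject(p,[u.mean(),v.mean()],.008)
    ys=[0,.8,1.6,2.4] if n[1]!='o' else np.arange(8)*.785
    b=fit(obs,n,x0,ys)
    out[n]=b[0][1:]
    print(n,[np.round(t,3).tolist() for t in b[:3]])
    for o in obs:
        print('   single',np.round(fit([o],n,b[0][1:3],[b[0][3]])[0],3).tolist())
pickle.dump(out,open('est1.pkl','wb'))
for nm,p in(('scene',sc),('side',sd)):
    im=cv2.resize(p['img'][:,:,::-1],None,fx=3,fy=3,interpolation=cv2.INTER_CUBIC)
    for n,v in out.items():
        yaw=v[2];R=np.array([[np.cos(yaw),-np.sin(yaw),0],[np.sin(yaw),np.cos(yaw),0],[0,0,1]])
        for Q in PARTS[n]:
            for h in np.split(Q,2):
                q=((project(p,h@R.T+[v[0],v[1],0])+.5)*3-.5).round().astype(int)
                cv2.polylines(im,[q],True,(0,0,255),1)
    x,y=(330,400) if nm=='scene' else (420,330)
    if nm=='scene': im=im[400:830,330:1380]; 
    else: im=im[350:1150,400:1120]
    f=min(800/im.shape[1],600/im.shape[0]);im=cv2.resize(im,None,fx=f,fy=f,interpolation=cv2.INTER_AREA)
    cv2.imwrite(f'pics/{nm}_ov1.png',im)
E
python3 f1.py
```

```text
board_transformer [[0.075, 0.45, 0.194, 6.247], [0.075, 0.45, 0.194, 6.266], [0.076, 0.45, 0.194, -0.022]]
   single [0.074, 0.449, 0.195, 6.245]
   single [0.067, 0.45, 0.193, 6.245]
board_heatsink [[0.077, 0.455, -0.188, -0.631], [0.078, 0.455, -0.188, 5.655], [0.079, 0.455, -0.188, -0.62]]
   single [0.068, 0.455, -0.188, -0.622]
   single [0.08, 0.455, -0.187, -0.621]
board_bluecap [[0.11, 0.434, -0.317, 5.628], [0.111, 0.434, -0.317, -0.661], [0.111, 0.434, -0.317, 5.604]]
   single [0.091, 0.434, -0.317, 5.634]
   single [0.123, 0.434, -0.317, 5.628]
board_yellowcap [[0.138, 0.478, 0.068, 3.837], [0.139, 0.477, 0.068, 6.967], [0.139, 0.478, 0.067, 3.817]]
   single [0.146, 0.477, 0.068, 3.898]
   single [0.1, 0.478, 0.068, 3.78]
case_1 [[0.026, 0.599, 0.316, 0.208], [0.026, 0.598, 0.316, 0.207], [0.026, 0.599, 0.316, 3.353]]
   single [0.025, 0.598, 0.316, 0.203]
   single [0.021, 0.599, 0.315, 0.209]
case_2 [[0.037, 0.592, -0.314, -0.04], [0.037, 0.592, -0.314, 3.089], [0.316, 0.591, -0.315, 1.794]]
   single [0.034, 0.592, -0.315, -0.056]
   single [0.033, 0.592, -0.314, -0.043]
case_3 [[0.061, 0.625, -0.094, 3.072], [0.066, 0.625, -0.094, -0.107], [0.205, 0.625, -0.094, 1.71]]
   single [0.06, 0.625, -0.094, 3.072]
case_4 [[0.056, 0.628, 0.117, 0.236], [0.056, 0.628, 0.117, 0.222], [0.169, 0.628, 0.117, 1.94]]
   single [0.066, 0.628, 0.117, 0.236]
   single [0.042, 0.628, 0.117, 0.237]
bare_a [[0.099, 0.469, -0.059, 0.169], [0.101, 0.469, -0.059, 3.31], [0.101, 0.469, -0.059, 0.165]]
   single [0.151, 0.469, -0.059, 0.169]
   single [0.045, 0.469, -0.059, 0.165]
bare_b [[0.07, 0.432, 0.322, 0.347], [0.071, 0.432, 0.322, 0.35], [0.377, 0.432, 0.322, 2.645]]
   single [0.07, 0.432, 0.323, 0.375]
   single [0.061, 0.432, 0.322, 0.355]
```

View pics/scene_ov1.png

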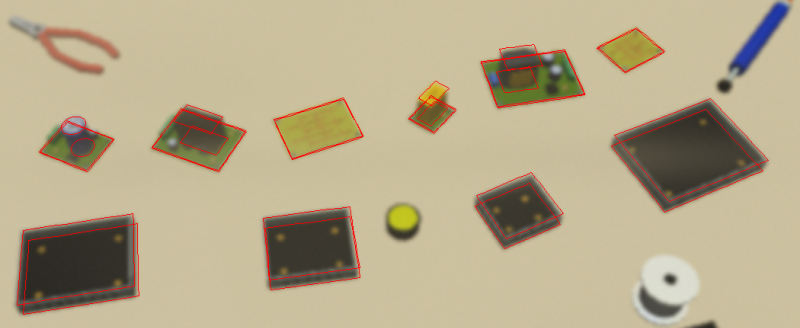

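View pics/side_ov1.png

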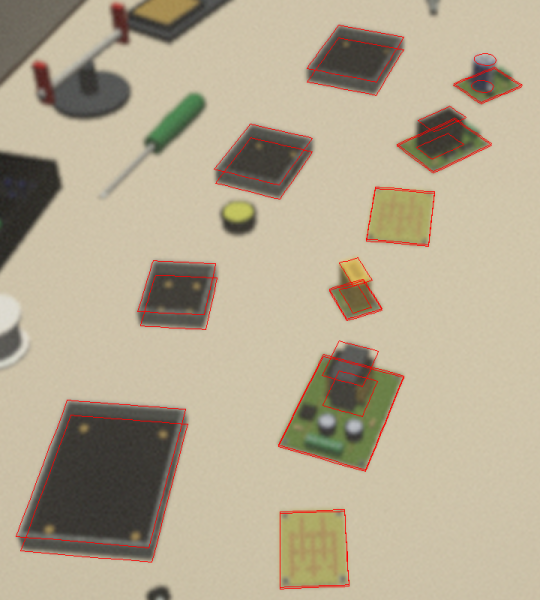

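```bash
cat > pl.py <<'E'
import numpy as np,pickle,sys,json
from scipy.spatial.transform import Rotation as Ro
def rows(pos,quat,tp,psi,n):
    """n rows from (pos,quat) to pointing-down at tp with tool y yaw psi"""
    Rt=Ro.from_matrix(np.c_[[-np.sin(psi),np.cos(psi),0],[np.cos(psi),np.sin(psi),0],[0,0,-1]])
    R=Ro.from_quat(quat);Rf=Rt if (R.inv()*Rt).magnitude()<2 else Rt*Ro.from_rotvec([0,0,np.pi])
    R0=Ro.from_quat(quat)
    D=(R0.inv()*Rf).as_rotvec()
    p=np.array(pos,float);p0=p.copy();tp=np.array(tp)
    w=np.minimum(np.minimum(np.arange(1,n+1),np.arange(n,0,-1)),2.);s=np.cumsum(w)/w.sum()
    out=[]
    for k in s:
        d=np.round(R.inv().apply(p0+(tp-p0)*k-p),4)
        r=np.round(np.degrees((R.inv()*(R0*Ro.from_rotvec(D*k))).as_rotvec()),1)
        out.append([*d.tolist(),*r.tolist()]);p=p+R.apply(d);R=R*Ro.from_rotvec(np.radians(r))
    return out,p,R.as_quat()
def show(tag,o):
    a=np.array(o);print(tag,'maxshift',abs(a[:,:3]).max().round(4),'maxrot',abs(a[:,3:]).max())
    for i in range(0,len(o),10): print(json.dumps([[ [0 if x==0 else x for x in r] for r in o[i:i+10]]]))
def plan(legs):
    from station import manip
    s=manip.sense();p,q=np.array(s['tcp_pos']),np.array(s['tool_rot'])
    print('t',round(s['t'],2),'tcp',p.round(4),'psi',round(float(np.arctan2(*(Ro.from_quat(q).as_matrix()[:2,1][::-1]))),3),'gap',round(s['finger_gap'],3),'F',np.round(s['force'],2))
    for tag,tp,psi,n in legs:
        o,p,q=rows(p,q,tp,psi,n);show(tag,o)
E=pickle.load(open('est1.pkl','rb'))
CY={'board_transformer':-.014,'board_heatsink':.006,'board_bluecap':.008,'board_yellowcap':0}
def grasp(n):
    x,y,t=E[n];c=CY[n];return np.array([x-np.sin(t)*c,y+np.cos(t)*c]),t
def place(n,k):
    """TCP place xy, psi, choosing turn nearest"""
    t=E[n][2];x,y,tc=E[k];tc=t+(tc-t+np.pi/2)%np.pi-np.pi/2;c=CY[n]
    return np.array([x-np.sin(tc)*c,y+np.cos(tc)*c]),tc
E
python3 - <<'E'
from pl import *
g,t=grasp('board_bluecap');print(g,t)
plan([('over',[*g,.15],t,12),('down',[*g,.044],t,5)])
E
```

```text
[ 0.43931536 -0.31091387] 5.627626955204877
t 1.25 tcp [ 0.2599 -0.5684  0.219 ] psi -1.142 gap 0.998 F [ 0.43 -0.49 -0.18]
over maxshift 0.0283 maxrot 2.6
[[[0.0123, -0.0073, 0.0031, 0, 0, -1.3], [0.0249, -0.0139, 0.0063, 0, 0, -2.5], [0.0254, -0.0128, 0.0063, 0, 0, -2.5], [0.0261, -0.0118, 0.0063, 0, 0, -2.6], [0.0265, -0.0105, 0.0062, 0, 0, -2.5], [0.0269, -0.0094, 0.0063, 0, 0, -2.5], [0.0274, -0.0081, 0.0063, 0, 0, -2.6], [0.0276, -0.007, 0.0063, 0, 0, -2.5], [0.028, -0.0057, 0.0062, 0, 0, -2.5], [0.0282, -0.0045, 0.0063, 0, 0, -2.6]]]
[[[0.0283, -0.0032, 0.0063, 0, 0, -2.5], [0.0142, -0.001, 0.0031, 0, 0, -1.3]]]
down maxshift 0.0265 maxrot 0.0
[[[0, 0, 0.0133, 0, 0, 0], [0, 0, 0.0265, 0, 0, 0], [0, 0, 0.0265, 0, 0, 0], [0, 0, 0.0265, 0, 0, 0], [0, 0, 0.0132, 0, 0, 0]]]
```

Request:
play_rows(steps=[[[0.0123, -0.0073, 0.0031, 0, 0, -1.3], [0.0249, -0.0139, 0.0063, 0, 0, -2.5], [0.0254, -0.0128, 0.0063, 0, 0, -2.5], [0.0261, -0.0118, 0.0063, 0, 0, -2.6], [0.0265, -0.0105, 0.0062, 0, 0, -2.5], [0.0269, -0.0094, 0.0063, 0, 0, -2.5], [0.0274, -0.0081, 0.0063, 0, 0, -2.6], [0.0276, -0.007, 0.0063, 0, 0, -2.5], [0.028, -0.0057, 0.0062, 0, 0, -2.5], [0.0282, -0.0045, 0.0063, 0, 0, -2.6]]], fingers=1, squeeze=40)

```text
t: 2.5
tcp_pos: [0.4154, -0.3441, 0.1592]
tool_rot: [0.911, 0.413, 0.0, -0.0]
force: [0.4, 0.7, 0.9]
finger_gap: 1.0
```

Request:
play_rows(steps=[[[0.0283, -0.0032, 0.0063, 0, 0, -2.5], [0.0142, -0.001, 0.0031, 0, 0, -1.3], [0, 0, 0, 0, 0, 0], [0, 0, 0, 0, 0, 0]]])

```text
t: 3.0
tcp_pos: [0.4392, -0.3116, 0.1503]
tool_rot: [0.897, 0.442, -0.0, 0.0]
force: [-0.4, 0.3, -1.1]
finger_gap: 1.001
```

```bash
cat > w.py <<'E'
# wrist look: overlay estimate
import sys;from pl import *;from h import *
from station import manip
def look(fn,names,est,zs={}):
    p=manip.snapshot('wrist');p['fish']=True
    im=p['img'][:,:,::-1].copy()
    for n in names:
        x,y,yaw=est[n];R=np.array([[np.cos(yaw),-np.sin(yaw),0],[np.sin(yaw),np.cos(yaw),0],[0,0,1]])
        for Q in PARTS[n]:
            for h in np.split(Q,2):
                cv2.polylines(im,[project(p,h@R.T+[x,y,zs.get(n,0)]).round().astype(int)],True,(0,0,255),1)
    cv2.imwrite('pics/'+fn,im);return p
E
python3 - <<'E'
from w import *
look('w1.png',['board_bluecap','board_heatsink'],E)
g,t=grasp('board_bluecap');print(g,t)
plan([('down',[*g,.044],t,5)])
E
```

```text
[ 0.43931536 -0.31091387] 5.627626955204877
t 3.05 tcp [ 0.4391 -0.3119  0.1503] psi -0.656 gap 0.995 F [ 0.82 -0.23  0.89]
down maxshift 0.0266 maxrot 0.0
[[[0.0001, -0.0001, 0.0133, 0, 0, 0], [0.0002, -0.0001, 0.0266, 0, 0, 0], [0.0003, -0.0001, 0.0265, 0, 0, 0], [0.0002, -0.0001, 0.0266, 0, 0, 0], [0.0001, -0.0001, 0.0133, 0, 0, 0]]]
```

View pics/w1.png

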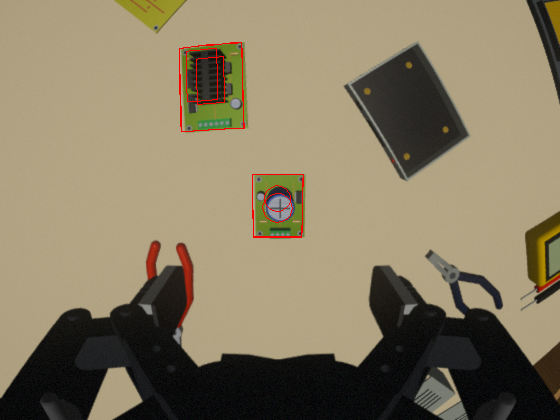

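```bash
python3 -c "
import cv2
im=cv2.imread('pics/w1.png');cv2.imwrite('pics/w1z.png',cv2.resize(im[30:250,160:330],None,fx=3.5*.75,fy=3.5*.75,interpolation=cv2.INTER_CUBIC))"
```

```text
(no output)
```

View pics/w1z.png

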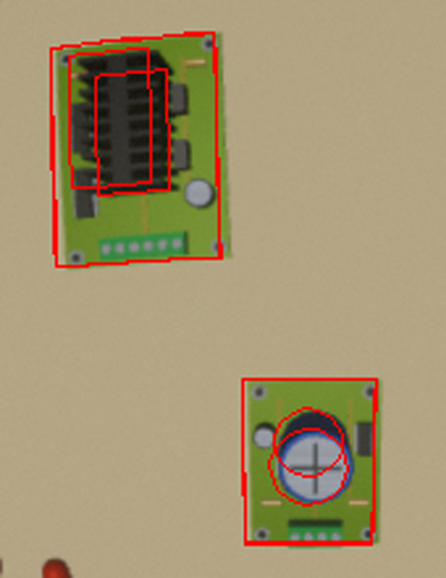

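Request:
play_rows(steps=[[[0.0002, -0.0001, 0.0133, 0, 0, 0], [0.0002, -0.0001, 0.0266, 0, 0, 0], [0.0003, -0.0001, 0.0265, 0, 0, 0], [0.0002, -0.0001, 0.0266, 0, 0, 0], [0, 0, 0.0133, 0, 0, 0], [0, 0, 0, 0, 0, 0]]])

```text
t: 3.8
tcp_pos: [0.4388, -0.3097, 0.0426]
tool_rot: [0.897, 0.442, -0.0, -0.001]
force: [0.4, 0.3, 0.1]
finger_gap: 1.0
```

Request:
play_rows(steps=[[[0, 0, 0, 0, 0, 0], [0, 0, 0, 0, 0, 0], [0, 0, 0, 0, 0, 0], [0, 0, 0, 0, 0, 0], [0, 0, 0, 0, 0, 0], [0, 0, 0, 0, 0, 0], [0, 0, 0, 0, 0, 0], [0, 0, 0, 0, 0, 0]]], fingers=0)

```text
t: 4.8
tcp_pos: [0.4395, -0.31, 0.0437]
tool_rot: [0.897, 0.442, -0.0, -0.0]
force: [-0.1, 0.2, 0.6]
finger_gap: -0.001
```

```bash
python3 - <<'E'
from w import *
look('w2.png',[],E)
g,t=grasp('board_bluecap');k,tc=place('board_bluecap','case_3');print(k,tc)
plan([('up',[*g,.13],t,5),('over',[*k,.13],tc,10),('down',[*k,.049],tc,6)])
E
```

```text
[ 0.6255895  -0.08636827] 6.21325615329922
t 4.85 tcp [ 0.4395 -0.31    0.0437] psi -0.655 gap -0.002 F [0.24 0.5  0.3 ]
up maxshift 0.0216 maxrot 0.0
[[[-0.0001, 0.0001, -0.0108, 0, 0, 0], [-0.0002, 0.0001, -0.0216, 0, 0, 0], [-0.0002, 0.0001, -0.0216, 0, 0, 0], [-0.0003, 0.0001, -0.0215, 0, 0, 0], [-0.0001, 0, -0.0108, 0, 0, 0]]]
over maxshift 0.0323 maxrot 3.8
[[[0.0162, 0.0006, 0, 0, 0, -1.9], [0.0323, 0.0023, 0, 0, 0, -3.7], [0.0322, 0.0044, 0, 0, 0, -3.7], [0.0317, 0.0064, 0, 0, 0, -3.7], [0.0313, 0.0085, 0, 0, 0, -3.8], [0.0307, 0.0105, 0, 0, 0, -3.7], [0.0299, 0.0125, 0, 0, 0, -3.7], [0.0291, 0.0144, 0, 0, 0, -3.7], [0.028, 0.0162, 0, 0, 0, -3.8], [0.0135, 0.0091, 0, 0, 0, -1.8]]]
down maxshift 0.0162 maxrot 0.0
[[[0, 0, 0.0081, 0, 0, 0], [0, 0, 0.0162, 0, 0, 0], [0, 0, 0.0162, 0, 0, 0], [0, 0, 0.0162, 0, 0, 0], [0, 0, 0.0162, 0, 0, 0], [0, 0, 0.0081, 0, 0, 0]]]
```

View pics/w2.png

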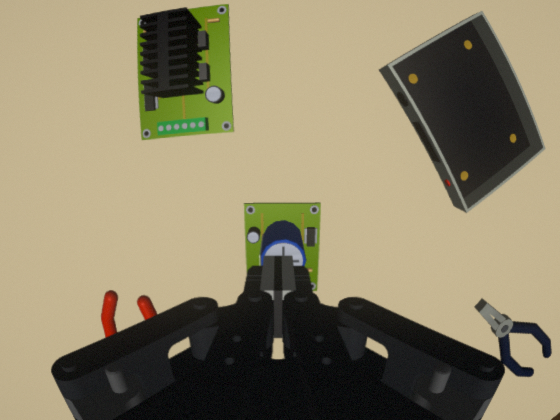

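```bash
python3 - <<'E'
from w import *
p=look('w3.png',['board_bluecap'],E)
s=manip.sense();R=Ro.from_quat(s['tool_rot'])
for d in(-.03,0,.006,.025): print(d,project(p,np.array([s['tcp_pos']+R.apply([0,0,d])])))
s=manip.snapshot('side');cv2.imwrite('pics/s3.png',cv2.resize(s['img'][100:240,230:430,::-1],None,fx=4,fy=4,interpolation=cv2.INTER_CUBIC))
E
```

```text
-0.03 [[277.39521084 291.38375128]]
0 [[277.45607768 263.19457554]]
0.006 [[277.46599968 258.60297564]]
0.025 [[277.4936735  245.80162234]]
```

View pics/w3.png

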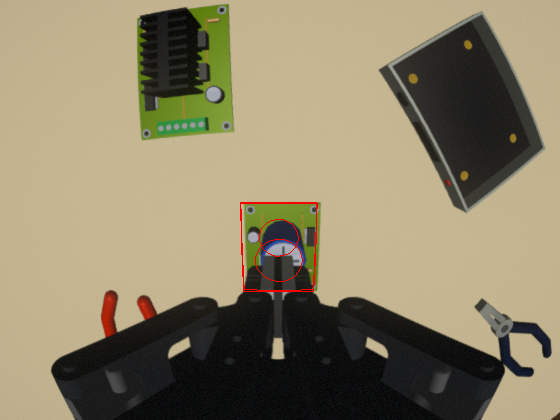

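View pics/s3.png

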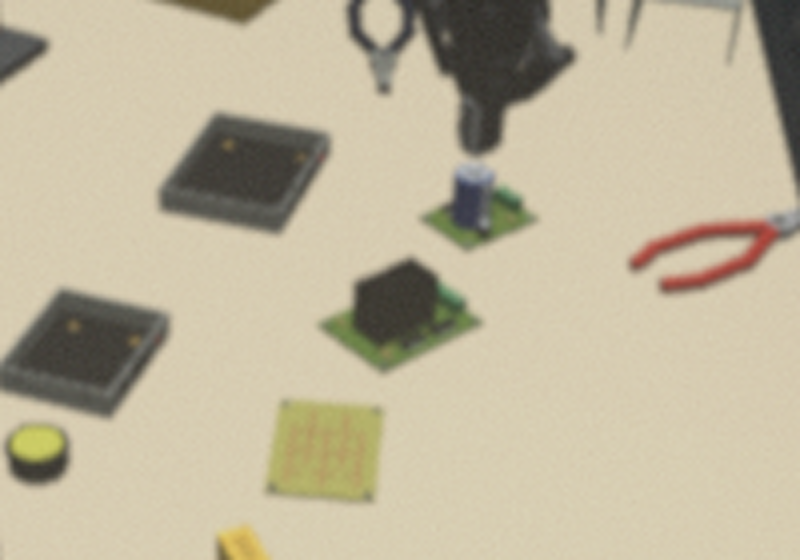

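```bash
python3 - <<'E'
from station import manip
print(manip.tips_ahead,[a for a in dir(manip) if a[0]!='_'])
s=manip.sense();print(s['t'],s['q'],s['tcp_pos'])
E
```

```text
0.025 ['PlanningError', 'pinpoint', 'regions_of', 'sense', 'sign_off', 'snapshot', 'tips_ahead']
4.95 [-8.22150385e-01  6.83491888e-01  1.78520786e+00 -1.69897264e-05
  6.72987146e-01 -1.67064246e-01] [ 0.4394701  -0.30994607  0.043688  ]
```

```bash
python3 - <<'E'
from w import *
p=manip.snapshot('side');c=manip.snapshot('scene')
for z in(.0,.019,.03,.038,.044,.05): print(z,project(p,np.array([[.4395,-.31,z]])),project(c,np.array([[.4395,-.31,z]])))
cv2.imwrite('pics/c3.png',cv2.resize(c['img'][110:260,60:260,::-1],None,fx=4,fy=4,interpolation=cv2.INTER_CUBIC))
E
```

```text
0.0 [[347.13550051 155.46183987]] [[146.30811467 197.89570227]]
0.019 [[347.75604591 149.18645017]] [[144.2154015  192.92340142]]
0.03 [[348.12095292 145.49625486]] [[142.97326247 189.97207057]]
0.038 [[348.3889914  142.78566206]] [[142.0553557  187.79111778]]
0.044 [[348.59150491 140.73770356]] [[141.35872339 186.13591463]]
0.05 [[348.79530446 138.67673979]] [[140.65494031 184.46372122]]
```

View pics/c3.png

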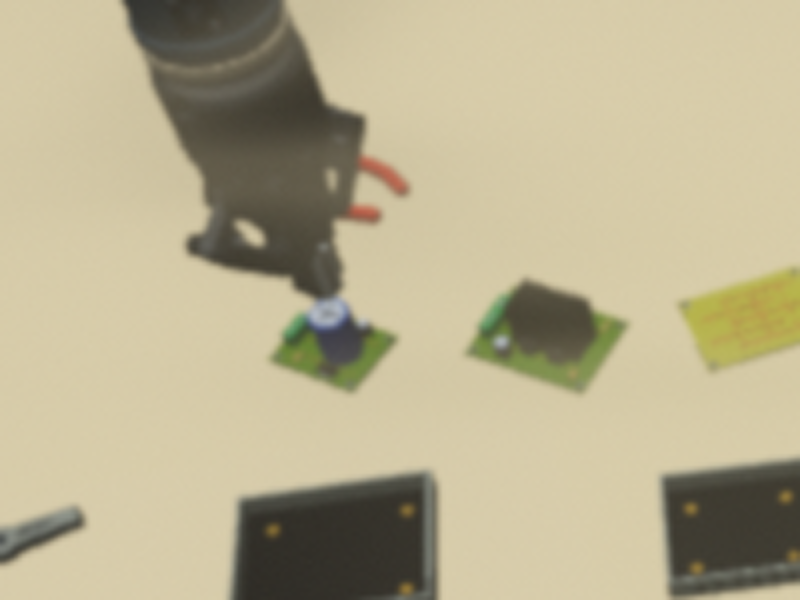

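```bash
python3 - <<'E'
from w import *
p=manip.snapshot('side');c=manip.snapshot('scene');w=manip.snapshot('wrist');w['fish']=1
A=[]
for z in(.019,.03,.04,.05,.06): print(z,unproject(p,[350,137.5],z)[:2].round(4),unproject(c,[140.3,183],z)[:2].round(4),unproject(w,[277.5,256],z)[:2].round(4))
s=manip.sense();R=Ro.from_quat(s['tool_rot'])
for x in(-.011,0,.011):
  for d in(-.03,-.01,0,.01,.025): print(x,d,project(w,np.array([s['tcp_pos']+R.apply([x,0,d])])).round(1))
print(R.apply([1,0,0]), (w['world_from_camera'][:3,3]-s['tcp_pos']))
E
```

```text
0.019 [ 0.4455 -0.3685] [ 0.4045 -0.3189] [ 0.4356 -0.315 ]
0.03 [ 0.4427 -0.3501] [ 0.4152 -0.316 ] [ 0.4384 -0.3113]
0.04 [ 0.4402 -0.3333] [ 0.4249 -0.3134] [ 0.441 -0.308]
0.05 [ 0.4377 -0.3165] [ 0.4346 -0.3108] [ 0.4436 -0.3046]
0.06 [ 0.4352 -0.2998] [ 0.4443 -0.3081] [ 0.4462 -0.3012]
-0.011 -0.03 [[277.5 312.5]]
-0.011 -0.01 [[277.5 291. ]]
-0.011 0 [[277.5 281.9]]
-0.011 0.01 [[277.5 273.7]]
-0.011 0.025 [[277.6 262.8]]
0 -0.03 [[277.5 291.4]]
0 -0.01 [[277.5 271.6]]
0 0 [[277.6 263.2]]
0 0.01 [[277.6 255.7]]
0 0.025 [[277.6 245.8]]
0.011 -0.03 [[277.5 268.7]]
0.011 -0.01 [[277.6 250.9]]
0.011 0 [[277.6 243.5]]
0.011 0.01 [[277.6 236.9]]
0.011 0.025 [[277.6 228.2]]
[ 6.09223926e-01  7.92998240e-01 -4.95817646e-06] [0.04254358 0.05529136 0.15441811]
```

Request:
play_rows(steps=[[[0, 0, 0, 0, 0, 0], [0, 0, 0, 0, 0, 0], [0, 0, 0, 0, 0, 0], [0, 0, 0, 0, 0, 0], [0, 0, 0.006, 0, 0, 0], [0, 0, 0.006, 0, 0, 0], [0, 0, 0.006, 0, 0, 0]]], fingers=1)

```text
t: 6.08
tcp_pos: [0.4394, -0.3098, 0.0251]
tool_rot: [0.897, 0.442, -0.0, -0.0]
force: [0.8, -0.3, 0.1]
finger_gap: 1.004
```

```bash
python3 - <<'E'
from w import *
plan([])
look('w4.png',[],E)
p=manip.snapshot('side');c=manip.snapshot('scene')
a=cv2.resize(p['img'][110:190,290:390,::-1],None,fx=4,fy=4,interpolation=cv2.INTER_CUBIC)
b=cv2.resize(c['img'][140:220,90:190,::-1],None,fx=4,fy=4,interpolation=cv2.INTER_CUBIC)
cv2.imwrite('pics/sc4.png',np.hstack([a,b]))
E
```

```text
t 6.08 tcp [ 0.4394 -0.3098  0.0251] psi -0.655 gap 1.004 F [ 0.79 -0.32  0.05]
```

View pics/sc4.png

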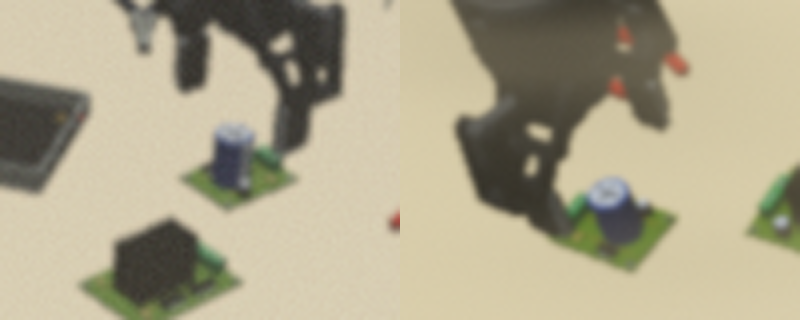

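View pics/w4.png

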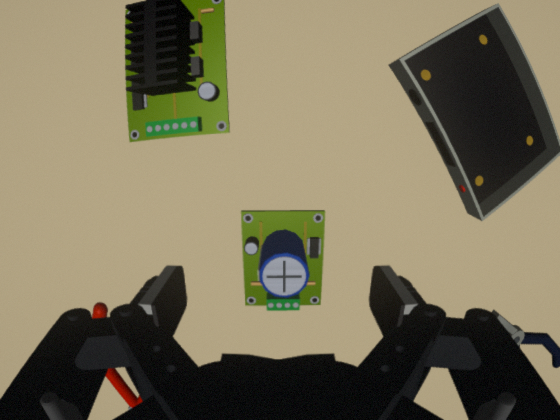

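```bash
python3 - <<'E'
from w import *
p=manip.snapshot('side');c=manip.snapshot('scene')
for a,b in(((338,133),(129.5,199.5)),((363,148),(155,172.5))):
  for z in(.02,.03,.04,.05,.06,.07): print(z,unproject(p,a,z)[:2].round(4),unproject(c,b,z)[:2].round(4))
E
```

```text
0.02 [ 0.4806 -0.3802] [ 0.4534 -0.3442]
0.03 [ 0.4776 -0.3633] [ 0.4625 -0.3413]
0.04 [ 0.4746 -0.3463] [ 0.4715 -0.3383]
0.05 [ 0.4715 -0.3293] [ 0.4805 -0.3353]
0.06 [ 0.4685 -0.3123] [ 0.4896 -0.3323]
0.07 [ 0.4654 -0.2953] [ 0.4986 -0.3293]
0.02 [ 0.4031 -0.3256] [ 0.3776 -0.2822]
0.03 [ 0.4012 -0.3095] [ 0.3877 -0.28  ]
0.04 [ 0.3994 -0.2933] [ 0.3978 -0.2779]
0.05 [ 0.3975 -0.2772] [ 0.4079 -0.2758]
0.06 [ 0.3956 -0.261 ] [ 0.418  -0.2737]
0.07 [ 0.3938 -0.2449] [ 0.4281 -0.2716]
```

Request:
play_rows(steps=[[[0, 0.002, 0.004, 0, 0, 0], [0, 0.001, 0.005, 0, 0, 0], [0, 0, 0.005, 0, 0, 0], [0, 0, 0, 0, 0, 0]]])

```text
t: 6.82
tcp_pos: [0.4416, -0.3115, 0.0111]
tool_rot: [0.897, 0.442, -0.0, -0.001]
force: [0.3, -1.5, -0.4]
finger_gap: 1.001
```

Request:
play_rows(steps=[[[0, 0, 0, 0, 0, 0], [0, 0, 0, 0, 0, 0], [0, 0, 0, 0, 0, 0], [0, 0, 0, 0, 0, 0], [0, 0, 0, 0, 0, 0], [0, 0, 0, 0, 0, 0], [0, 0, 0, 0, 0, 0]]], fingers=0)

```text
t: 7.7
tcp_pos: [0.442, -0.3119, 0.0121]
tool_rot: [0.897, 0.442, 0.0, 0.0]
force: [0.6, 1.3, 5.4]
finger_gap: 0.273
```

```bash
python3 - <<'E'
from w import *
plan([])
look('w5.png',[],E)
E
```

```text
t 7.7 tcp [ 0.442  -0.3119  0.0121] psi -0.655 gap 0.273 F [0.57 1.26 5.41]
```

View pics/w5.png

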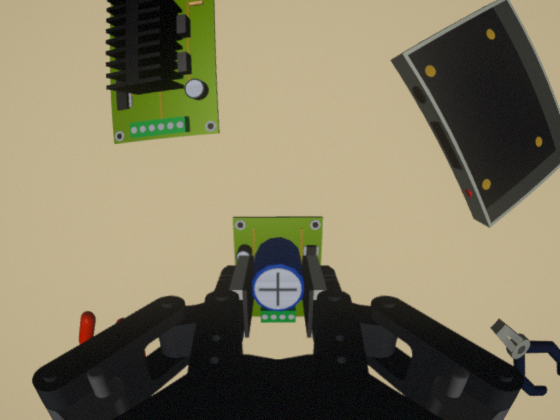

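```bash
python3 - <<'E'
from w import *
k,tc=place('board_bluecap','case_3');print(k,tc)
plan([('up',[.442,-.3119,.09],E['board_bluecap'][2],5),('over',[*k,.09],tc,10),('down',[*k,.035],tc,4)])
E
```

```text
[ 0.6255895  -0.08636827] 6.21325615329922
t 7.75 tcp [ 0.442  -0.3119  0.012 ] psi -0.655 gap 0.27 F [-0.9   0.14  5.93]
up maxshift 0.0195 maxrot 0.0
[[[0, 0, -0.0097, 0, 0, 0], [0, 0, -0.0195, 0, 0, 0], [0, 0, -0.0195, 0, 0, 0], [0, 0.0001, -0.0195, 0, 0, 0], [0, 0, -0.0098, 0, 0, 0]]]
over maxshift 0.0323 maxrot 3.8
[[[0.0161, 0.0005, 0, 0, 0, -1.9], [0.0323, 0.0019, 0, 0, 0, -3.7], [0.0321, 0.0041, 0, 0, 0, -3.7], [0.0317, 0.0061, 0, 0, 0, -3.7], [0.0313, 0.0081, 0, 0, 0, -3.8], [0.0306, 0.0102, 0, 0, 0, -3.7], [0.0299, 0.0122, 0, 0, 0, -3.7], [0.0291, 0.0141, 0, 0, 0, -3.7], [0.0282, 0.0159, 0, 0, 0, -3.8], [0.0135, 0.0089, 0, 0, 0, -1.8]]]
down maxshift 0.0183 maxrot 0.0
[[[0, 0, 0.0092, 0, 0, 0], [0, 0, 0.0183, 0, 0, 0], [0, 0, 0.0183, 0, 0, 0], [0, -0.0001, 0.0092, 0, 0, 0]]]
```

Request:
play_rows(steps=[[[0, 0, -0.0097, 0, 0, 0], [0, 0, -0.0195, 0, 0, 0], [0, 0, -0.0195, 0, 0, 0], [0, 0, -0.0195, 0, 0, 0], [0, 0, -0.0098, 0, 0, 0]]])

```text
t: 8.38
tcp_pos: [0.4421, -0.3121, 0.0907]
tool_rot: [0.897, 0.442, 0.0, 0.001]
force: [-0.1, 0.3, -0.8]
finger_gap: 0.271
```

Request:
play_rows(steps=[[[0.0161, 0.0005, 0, 0, 0, -1.9], [0.0323, 0.0019, 0, 0, 0, -3.7], [0.0321, 0.0041, 0, 0, 0, -3.7], [0.0317, 0.0061, 0, 0, 0, -3.7], [0.0313, 0.0081, 0, 0, 0, -3.8], [0.0306, 0.0102, 0, 0, 0, -3.7], [0.0299, 0.0122, 0, 0, 0, -3.7], [0.0291, 0.0141, 0, 0, 0, -3.7], [0.0282, 0.0159, 0, 0, 0, -3.8], [0.0135, 0.0089, 0, 0, 0, -1.8]]])

```text
t: 9.62
tcp_pos: [0.6257, -0.0836, 0.0885]
tool_rot: [0.73, 0.683, -0.0, -0.001]
force: [0.1, -0.7, -1.3]
finger_gap: 0.272
```

```bash
python3 - <<'E'
from w import *
k,tc=place('board_bluecap','case_3')
look('w6.png',['case_3'],E)
E2={'board_bluecap':(E['case_3'][0],E['case_3'][1],tc)}
plan([('down',[*k,.035],tc,4),('down2',[*k,.0155],tc,5)])
E
```

```text
t 9.68 tcp [ 0.6268 -0.0828  0.0888] psi -0.066 gap 0.267 F [ 1.6   0.49 -0.99]
down maxshift 0.0179 maxrot 0.1
[[[-0.0006, -0.0002, 0.009, 0, 0, 0], [-0.0012, -0.0003, 0.0179, 0, 0, 0.1], [-0.0013, -0.0003, 0.0179, 0, -0.1, 0.1], [-0.0006, -0.0002, 0.009, 0, 0, 0]]]
down2 maxshift 0.0049 maxrot 0.0
[[[0, 0, 0.0024, 0, 0, 0], [0, 0, 0.0049, 0, 0, 0], [0, 0, 0.0049, 0, 0, 0], [0.0001, 0, 0.0048, 0, 0, 0], [0, 0, 0.0025, 0, 0, 0]]]
```

View pics/w6.png

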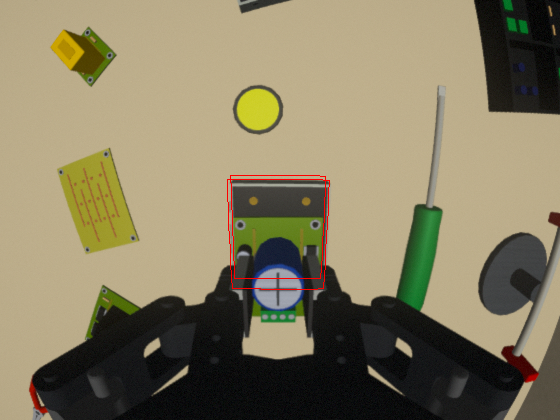

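Request:
play_rows(steps=[[[0, 0, 0.009, 0, 0, 0], [0, 0, 0.018, 0, 0, 0], [0, 0, 0.018, 0, 0, 0], [0, 0, 0.01, 0, 0, 0], [0, 0, 0, 0, 0, 0], [0, 0, 0, 0, 0, 0]]])

```text
t: 10.42
tcp_pos: [0.6258, -0.0865, 0.0349]
tool_rot: [0.732, 0.682, 0.0, 0.0]
force: [0.0, -0.9, -1.5]
finger_gap: 0.27
```

```bash
python3 - <<'E'
from w import *
k,tc=place('board_bluecap','case_3')
z=manip.sense()['tcp_pos'][2]-.0121
look('w7.png',['case_3','board_bluecap'],{'case_3':E['case_3'],'board_bluecap':(E['case_3'][0],E['case_3'][1],tc)},{'board_bluecap':z})
plan([('down2',[*k,.0155],tc,5)])
E
```

```text
t 10.47 tcp [ 0.626  -0.0864  0.0353] psi -0.07 gap 0.278 F [-0.05 -0.39 -1.17]
down2 maxshift 0.005 maxrot 0.1
[[[0, -0.0001, 0.0025, 0, 0, 0], [0, -0.0001, 0.0049, 0, 0, 0], [0, -0.0001, 0.005, 0, 0, 0], [0, -0.0001, 0.0049, 0.1, 0, 0], [0, -0.0001, 0.0025, 0, 0, 0]]]
```

View pics/w7.png

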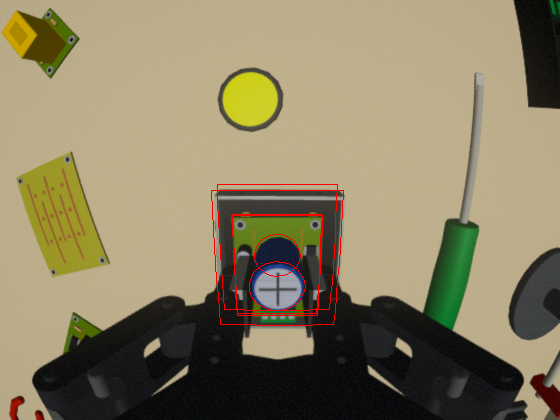

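Request:
play_rows(steps=[[[0, 0, 0.0025, 0, 0, 0], [0, 0, 0.005, 0, 0, 0], [0, 0, 0.005, 0, 0, 0], [0, 0, 0.004, 0, 0, 0], [0, 0, 0.0025, 0, 0, 0], [0, 0, 0, 0, 0, 0], [0, 0, 0, 0, 0, 0]]])

```text
t: 11.35
tcp_pos: [0.6256, -0.0862, 0.0158]
tool_rot: [0.732, 0.682, 0.0, 0.0]
force: [-0.5, -0.7, 0.1]
finger_gap: 0.265
```

Request:
play_rows(steps=[[[0, 0, 0.001, 0, 0, 0], [0, 0, 0, 0, 0, 0]]])

```text
t: 11.6
tcp_pos: [0.6257, -0.0862, 0.0151]
tool_rot: [0.732, 0.682, 0.0, 0.0]
force: [-0.6, -0.2, 1.7]
finger_gap: 0.269
```

Request:
play_rows(steps=[[[0, 0, 0, 0, 0, 0], [0, 0, 0, 0, 0, 0], [0, 0, 0, 0, 0, 0], [0, 0, -0.01, 0, 0, 0], [0, 0, -0.03, 0, 0, 0], [0, 0, -0.03, 0, 0, 0], [0, 0, -0.03, 0, 0, 0], [0, 0, -0.01, 0, 0, 0]]], fingers=1)

```text
t: 12.6
tcp_pos: [0.6269, -0.0866, 0.1274]
tool_rot: [0.732, 0.682, 0.001, 0.002]
force: [-0.4, -0.5, 0.3]
finger_gap: 1.004
```

```bash
python3 - <<'E'
from w import *
k,tc=place('board_bluecap','case_3')
look('w8.png',['case_3','board_bluecap'],{'case_3':E['case_3'],'board_bluecap':(E['case_3'][0],E['case_3'][1],tc)},{'board_bluecap':.003})
g,t=grasp('board_heatsink');t=t if t<3 else t-2*np.pi
print(g,t)
plan([('over',[*g,.07],t,10),('down',[*g,.012],t,5)])
E
```

```text
[ 0.45893186 -0.1830115 ] -0.6306142344963723
t 12.65 tcp [ 0.6269 -0.0866  0.1276] psi -0.07 gap 1.006 F [0.2  0.3  0.67]
over maxshift 0.0188 maxrot 3.6
[[[-0.006, -0.0089, 0.0032, 0, 0, 1.8], [-0.0125, -0.0175, 0.0063, 0, 0, 3.6], [-0.0137, -0.0167, 0.0063, 0.1, 0, 3.5], [-0.0146, -0.0158, 0.0064, 0, 0, 3.6], [-0.0156, -0.0149, 0.0063, 0, 0, 3.6], [-0.0165, -0.0138, 0.0064, 0.1, 0, 3.5], [-0.0172, -0.0129, 0.0064, 0, 0, 3.6], [-0.0181, -0.0117, 0.0064, 0, 0, 3.6], [-0.0188, -0.0105, 0.0064, 0.1, 0, 3.5], [-0.0097, -0.0047, 0.0032, 0, 0, 1.8]]]
down maxshift 0.0145 maxrot 0.0
[[[0, 0, 0.0072, 0, 0, 0], [0, 0, 0.0145, 0, 0, 0], [0, 0, 0.0145, 0, 0, 0], [0, 0.0001, 0.0145, 0, 0, 0], [0, 0, 0.0073, 0, 0, 0]]]
```

View pics/w8.png

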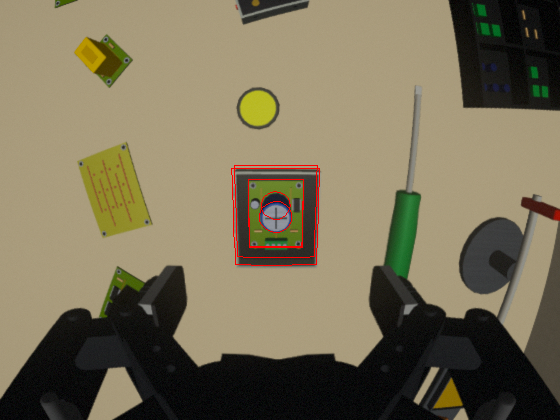

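Request:
play_rows(steps=[[[-0.006, -0.0089, 0.0032, 0, 0, 1.8], [-0.0125, -0.0175, 0.0063, 0, 0, 3.6], [-0.0137, -0.0167, 0.0063, 0, 0, 3.5], [-0.0146, -0.0158, 0.0064, 0, 0, 3.6], [-0.0156, -0.0149, 0.0063, 0, 0, 3.6], [-0.0165, -0.0138, 0.0064, 0, 0, 3.5], [-0.0172, -0.0129, 0.0064, 0, 0, 3.6], [-0.0181, -0.0117, 0.0064, 0, 0, 3.6], [-0.0188, -0.0105, 0.0064, 0, 0, 3.5], [-0.0097, -0.0047, 0.0032, 0, 0, 1.8]]])

```text
t: 13.9
tcp_pos: [0.4547, -0.1821, 0.0659]
tool_rot: [0.892, 0.452, -0.001, -0.002]
force: [0.1, 0.0, -0.2]
finger_gap: 1.003
```

Request:
play_rows(steps=[[[0, 0, 0, 0, 0, 0], [0, 0, 0, 0, 0, 0]]], squeeze=50)

```text
t: 14.15
tcp_pos: [0.4578, -0.1826, 0.0673]
tool_rot: [0.891, 0.453, 0.0, 0.0]
force: [-0.9, -0.1, 0.4]
finger_gap: 1.003
```

```bash
python3 - <<'E'
from w import *
look('w9.png',['board_heatsink'],E)
g,t=grasp('board_heatsink')
plan([('down',[*g,.0115],t,5)])
E
```

```text
t 14.2 tcp [ 0.4581 -0.1826  0.0675] psi -0.63 gap 1.0 F [-0.21  0.66 -0.07]
down maxshift 0.014 maxrot 0.1
[[[0, 0.0001, 0.007, 0, 0, 0], [0, 0.0002, 0.014, 0, 0, 0], [0.0001, 0.0003, 0.014, 0, 0, 0], [0, 0.0002, 0.014, 0, 0, 0], [0, 0.0001, 0.007, 0.1, 0, 0]]]
```

View pics/w9.png

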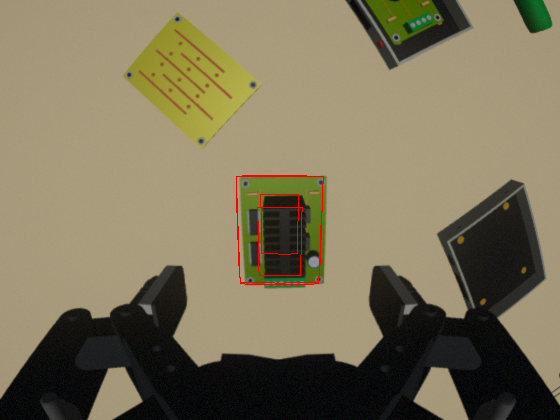

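Request:
play_rows(steps=[[[0, 0.001, 0.007, 0, 0, 0], [0, 0.001, 0.014, 0, 0, 0], [0, 0.0005, 0.014, 0, 0, 0], [0, 0, 0.014, 0, 0, 0], [0, 0, 0.007, 0, 0, 0], [0, 0, 0, 0, 0, 0]]])

```text
t: 14.95
tcp_pos: [0.4589, -0.1838, 0.0106]
tool_rot: [0.892, 0.453, -0.0, -0.001]
force: [0.4, 0.2, -0.4]
finger_gap: 1.005
```

Request:
play_rows(steps=[[[0, 0, 0, 0, 0, 0], [0, 0, 0, 0, 0, 0], [0, 0, 0, 0, 0, 0], [0, 0, 0, 0, 0, 0], [0, 0, 0, 0, 0, 0], [0, 0, 0, 0, 0, 0], [0, 0, 0, 0, 0, 0]]], fingers=0)

```text
t: 15.82
tcp_pos: [0.4599, -0.1844, 0.0121]
tool_rot: [0.892, 0.453, 0.0, 0.001]
force: [-0.6, 0.1, 5.7]
finger_gap: 0.285
```

```bash
python3 - <<'E'
from w import *
look('w10.png',[],E)
g,t=grasp('board_heatsink')
k,tc=place('board_heatsink','case_2');print(k,tc)
p=manip.sense()['tcp_pos']
plan([('up',[*p[:2],.09],t,5),('over',[*k,.09],tc,8),('down',[*k,.035],tc,4)])
E
```

```text
[ 0.59184469 -0.30834885] -0.03953272659751206
t 15.88 tcp [ 0.4599 -0.1844  0.0121] psi -0.631 gap 0.287 F [-0.36 -0.39  5.44]
up maxshift 0.0195 maxrot 0.1
[[[0, 0, -0.0097, 0, 0, 0], [0, 0, -0.0195, 0, 0, 0], [0, 0.0001, -0.0195, 0.1, 0, 0], [0, 0, -0.0195, 0, 0, 0], [0, 0, -0.0097, 0, 0, 0]]]
over maxshift 0.0255 maxrot 4.9
[[[-0.0016, 0.0128, 0, 0, 0, -2.4], [-0.0043, 0.0255, 0, 0, 0, -4.9], [-0.0064, 0.0251, 0, 0, 0, -4.8], [-0.0085, 0.0244, 0, 0, 0, -4.8], [-0.0105, 0.0236, 0, 0, 0, -4.9], [-0.0125, 0.0227, 0, 0, 0, -4.8], [-0.0143, 0.0215, 0, 0, 0, -4.8], [-0.008, 0.0101, 0, 0, 0, -2.5]]]
down maxshift 0.0183 maxrot 0.0
[[[0, 0, 0.0092, 0, 0, 0], [0, 0, 0.0183, 0, 0, 0], [0, 0, 0.0183, 0, 0, 0], [-0.0001, 0, 0.0092, 0, 0, 0]]]
```

View pics/w10.png

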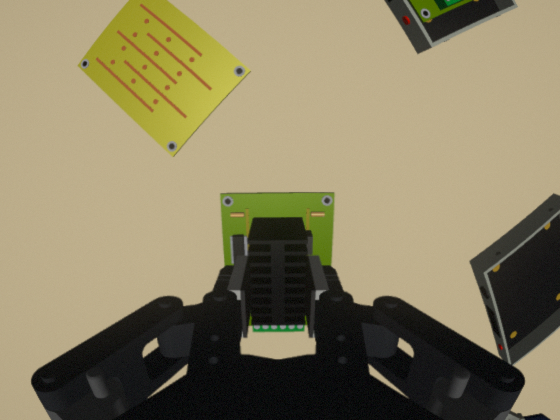

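Request:
play_rows(steps=[[[0, 0, -0.0097, 0, 0, 0], [0, 0, -0.0195, 0, 0, 0], [0, 0, -0.0195, 0, 0, 0], [0, 0, -0.0195, 0, 0, 0], [0, 0, -0.0097, 0, 0, 0]]])

```text
t: 16.5
tcp_pos: [0.4595, -0.1841, 0.0904]
tool_rot: [0.892, 0.453, 0.0, 0.0]
force: [-0.2, -0.3, -1.1]
finger_gap: 0.289
```

Request:
play_rows(steps=[[[-0.0016, 0.0128, 0, 0, 0, -2.4], [-0.0043, 0.0255, 0, 0, 0, -4.9], [-0.0064, 0.0251, 0, 0, 0, -4.8], [-0.0085, 0.0244, 0, 0, 0, -4.8], [-0.0105, 0.0236, 0, 0, 0, -4.9], [-0.0125, 0.0227, 0, 0, 0, -4.8], [-0.0143, 0.0215, 0, 0, 0, -4.8], [-0.008, 0.0101, 0, 0, 0, -2.5]]])

```text
t: 17.5
tcp_pos: [0.5918, -0.3087, 0.0887]
tool_rot: [0.72, 0.694, -0.0, -0.0]
force: [-0.8, 0.5, -1.2]
finger_gap: 0.288
```

Request:
play_rows(steps=[[[0, 0, 0.009, 0, 0, 0], [0, 0, 0.018, 0, 0, 0], [0, 0, 0.018, 0, 0, 0], [0, 0, 0.01, 0, 0, 0], [0, 0, 0, 0, 0, 0], [0, 0, 0, 0, 0, 0]]])

```text
t: 18.25
tcp_pos: [0.5916, -0.3081, 0.0346]
tool_rot: [0.721, 0.693, 0.0, 0.0]
force: [-0.3, -1.1, 0.5]
finger_gap: 0.291
```

```bash
python3 - <<'E'
from w import *
k,tc=place('board_heatsink','case_2')
z=manip.sense()['tcp_pos'][2]-.0121
look('w11.png',['case_2','board_heatsink'],{'case_2':E['case_2'],'board_heatsink':(E['case_2'][0],E['case_2'][1],tc)},{'board_heatsink':z})
plan([('down2',[*k,.0155],tc,5)])
E
```

```text
t 18.3 tcp [ 0.5918 -0.3083  0.035 ] psi -0.039 gap 0.291 F [-0.28  0.55 -0.84]
down2 maxshift 0.0049 maxrot 0.1
[[[0, 0, 0.0024, 0, 0, 0], [0, 0, 0.0049, 0, 0, 0], [0, 0, 0.0049, 0, 0, 0], [0, 0, 0.0048, 0.1, 0, 0], [0, 0, 0.0025, 0, 0.1, 0]]]
```

View pics/w11.png

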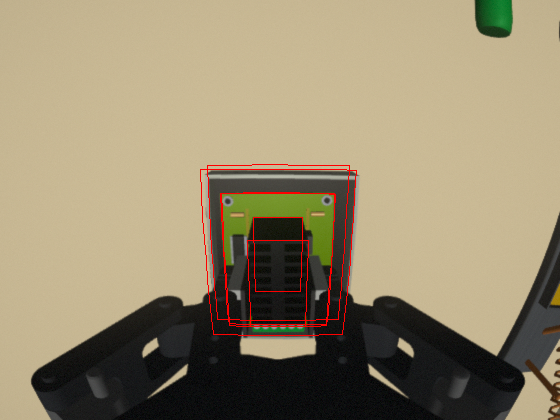

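Request:
play_rows(steps=[[[-0.001, 0.001, 0.0025, 0, 0, 0], [0, 0.0005, 0.005, 0, 0, 0], [0, 0, 0.005, 0, 0, 0], [0, 0, 0.0045, 0, 0, 0], [0, 0, 0.003, 0, 0, 0], [0, 0, 0, 0, 0, 0], [0, 0, 0, 0, 0, 0]]])

```text
t: 19.18
tcp_pos: [0.5924, -0.3088, 0.0152]
tool_rot: [0.721, 0.693, -0.0, -0.0]
force: [-2.6, 1.1, 5.5]
finger_gap: 0.29
```

Contact at the expected height; releasing and going up.

Request:
play_rows(steps=[[[0, 0, 0, 0, 0, 0], [0, 0, 0, 0, 0, 0], [0, 0, 0, 0, 0, 0], [0, 0, -0.01, 0, 0, 0], [0, 0, -0.03, 0, 0, 0], [0, 0, -0.03, 0, 0, 0], [0, 0, -0.03, 0, 0, 0], [0, 0, -0.01, 0, 0, 0]]], fingers=1)

```text
t: 20.18
tcp_pos: [0.594, -0.3099, 0.1272]
tool_rot: [0.721, 0.693, 0.0, 0.002]
force: [0.1, 1.1, -0.2]
finger_gap: 1.002
```

```bash
python3 - <<'E'
from w import *
k,tc=place('board_heatsink','case_2')
look('w12.png',['case_2','board_heatsink'],{'case_2':E['case_2'],'board_heatsink':(E['case_2'][0],E['case_2'][1],tc)},{'board_heatsink':.003})
g,t=grasp('board_yellowcap');t=t-np.pi
print(g,t)
plan([('over',[*g,.075],t,14)])
E
```

```text
[0.47750203 0.06767373] 0.6953579976811932
t 20.23 tcp [ 0.594  -0.3099  0.1274] psi -0.039 gap 0.998 F [-0.36 -0.08  1.16]
over maxshift 0.0304 maxrot 3.3
[[[0.0143, -0.005, 0.002, 0, 0, -1.6], [0.029, -0.0093, 0.0039, 0, 0, -3.3], [0.0294, -0.0077, 0.0039, 0, 0, -3.2], [0.0299, -0.0059, 0.0039, 0, 0.1, -3.2], [0.0301, -0.0043, 0.0039, 0.1, 0, -3.3], [0.0303, -0.0025, 0.004, 0, 0, -3.2], [0.0303, -0.0009, 0.004, 0, 0, -3.2], [0.0304, 0.0009, 0.0039, 0, 0, -3.3], [0.0303, 0.0026, 0.004, 0, 0.1, -3.2], [0.0301, 0.0043, 0.004, 0, 0, -3.2]]]
[[[0.0298, 0.0059, 0.004, 0, 0, -3.3], [0.0294, 0.0077, 0.004, 0, 0, -3.2], [0.029, 0.0093, 0.0041, 0.1, 0, -3.2], [0.0142, 0.0055, 0.002, 0, 0, -1.7]]]
```

View pics/w12.png

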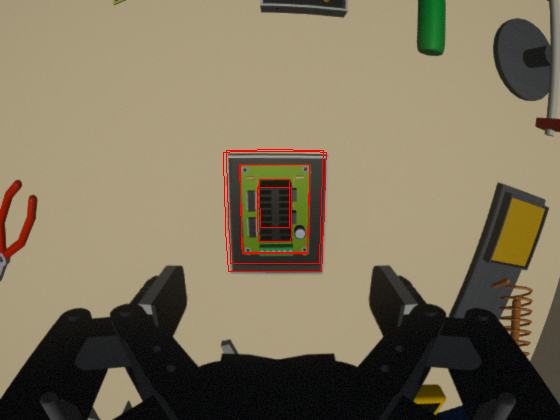

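Request:
play_rows(steps=[[[0.0143, -0.005, 0.002, 0, 0, -1.6], [0.029, -0.0093, 0.0039, 0, 0, -3.3], [0.0294, -0.0077, 0.0039, 0, 0, -3.2], [0.0299, -0.0059, 0.0039, 0, 0, -3.2], [0.0301, -0.0043, 0.0039, 0, 0, -3.3], [0.0303, -0.0025, 0.004, 0, 0, -3.2], [0.0303, -0.0009, 0.004, 0, 0, -3.2], [0.0304, 0.0009, 0.0039, 0, 0, -3.3], [0.0303, 0.0026, 0.004, 0, 0, -3.2], [0.0301, 0.0043, 0.004, 0, 0, -3.2]]])

```text
t: 21.48
tcp_pos: [0.505, -0.0309, 0.0853]
tool_rot: [0.51, 0.86, -0.0, -0.002]
force: [0.1, -0.2, -0.4]
finger_gap: 1.001
```

Request:
play_rows(steps=[[[0.0298, 0.0059, 0.004, 0, 0, -3.3], [0.0294, 0.0077, 0.004, 0, 0, -3.2], [0.029, 0.0093, 0.004, 0, 0, -3.2], [0.0142, 0.0055, 0.002, 0, 0, -1.7], [0, 0, 0, 0, 0, 0], [0, 0, 0, 0, 0, 0]]])

```text
t: 22.22
tcp_pos: [0.4766, 0.0682, 0.0727]
tool_rot: [0.424, 0.906, 0.0, 0.0]
force: [-0.4, -0.3, -0.4]
finger_gap: 1.0
```

```bash
python3 - <<'E'
from w import *
p=look('w13.png',['board_yellowcap'],E)
im=cv2.imread('pics/w13.png');cv2.imwrite('pics/w13z.png',cv2.resize(im[150:300,180:380],None,fx=4,fy=4))
r=manip.regions_of('board_yellowcap',p)
m=r[0]['pixels'].astype(np.float32);print(r[0]['score'],r[0]['rect'])
print(E['board_yellowcap'],fit([(p,m)],'board_yellowcap',E['board_yellowcap'][:2],[E['board_yellowcap'][2]]))
g,t=grasp('board_yellowcap')
plan([('down',[*g,.011],t,6)])
E
```

```text
0.97 [253.3, 197.9, 302.0, 269.8]
(np.float64(0.47750202831180955), np.float64(0.06767373104635932), np.float64(3.8369506512709863)) [(np.float64(0.022500844672322273), np.float64(0.47906878518317325), np.float64(0.06466641919682242), np.float64(3.8389993697957836))]
t 22.32 tcp [0.4769 0.0678 0.0729] psi 0.694 gap 1.004 F [ 0.05 -1.26 -0.74]
down maxshift 0.0124 maxrot 0.1
[[[0, 0, 0.0062, 0, 0, 0], [-0.0001, 0.0001, 0.0124, 0, 0, 0], [-0.0001, 0.0001, 0.0123, 0, 0, 0], [-0.0001, 0, 0.0124, 0, 0, 0], [-0.0001, 0.0001, 0.0124, 0, 0, 0], [-0.0001, 0.0001, 0.0062, 0, 0, -0.1]]]
```

View pics/w13z.png

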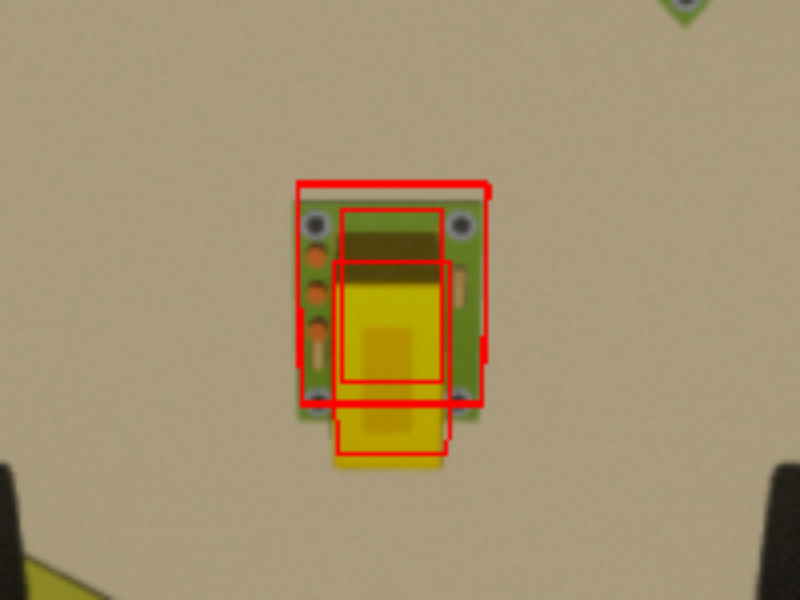

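```bash
python3 - <<'E'
from w import *
E['board_yellowcap']=(.4791,.0647,3.838)
pickle.dump(E,open('est1.pkl','wb'))
g,t=grasp('board_yellowcap')
plan([('down',[*g,.0105],t,6)])
E
```

```text
t 22.32 tcp [0.4769 0.0678 0.0729] psi 0.694 gap 1.004 F [ 0.05 -1.26 -0.74]
down maxshift 0.0125 maxrot 0.1
[[[-0.0004, 0, 0.0062, 0, 0, 0], [-0.0007, -0.0001, 0.0125, 0, 0, 0], [-0.0008, -0.0001, 0.0125, 0, 0, -0.1], [-0.0008, 0, 0.0125, 0, 0, 0], [-0.0007, -0.0001, 0.0125, 0, 0, 0], [-0.0004, 0, 0.0062, 0, 0, 0]]]
```

Request:
play_rows(steps=[[[-0.001, 0, 0.0062, 0, 0, 0], [-0.001, 0, 0.0125, 0, 0, 0], [-0.001, 0, 0.0125, 0, 0, 0], [-0.001, 0, 0.0125, 0, 0, 0], [0, 0, 0.0125, 0, 0, 0], [0, 0, 0.0062, 0, 0, 0], [0, 0, 0, 0, 0, 0]]], squeeze=30)

```text
t: 23.2
tcp_pos: [0.4783, 0.0657, 0.0098]
tool_rot: [0.424, 0.906, -0.0, -0.001]
force: [0.3, 0.1, -0.6]
finger_gap: 1.0
```

Request:
play_rows(steps=[[[0, 0, 0, 0, 0, 0], [0, 0, 0, 0, 0, 0], [0, 0, 0, 0, 0, 0], [0, 0, 0, 0, 0, 0], [0, 0, 0, 0, 0, 0], [0, 0, 0, 0, 0, 0], [0, 0, 0, 0, 0, 0], [0, 0, 0, 0, 0, 0]]], fingers=0)

```text
t: 24.2
tcp_pos: [0.4789, 0.0656, 0.0107]
tool_rot: [0.424, 0.906, 0.0, 0.0]
force: [-1.4, -0.3, 6.4]
finger_gap: 0.201
```

```bash
python3 - <<'E'
from w import *
look('w14.png',[],E)
g,t=grasp('board_yellowcap')
k,tc=place('board_yellowcap','case_4');print(k,tc)
p=manip.sense()['tcp_pos']
plan([('up',[*p[:2],.09],t,5),('over',[*k,.09],tc,8)])
E
```

```text
[0.62814333 0.1166872 ] 3.377868870329811
t 24.25 tcp [0.4788 0.0656 0.0107] psi 0.696 gap 0.2 F [-0.66  0.08  6.63]
up maxshift 0.0199 maxrot 0.0
[[[0, 0, -0.0099, 0, 0, 0], [0, 0, -0.0198, 0, 0, 0], [0, 0, -0.0199, 0, 0, 0], [0, 0, -0.0198, 0, 0, 0], [0, 0, -0.0099, 0, 0, 0]]]
over maxshift 0.0225 maxrot 3.8
[[[-0.004, 0.0105, 0, 0, 0, 1.9], [-0.0074, 0.0213, 0, 0, 0, 3.7], [-0.006, 0.0218, 0, 0, 0, 3.8], [-0.0045, 0.0221, 0, 0, 0, 3.8], [-0.0031, 0.0223, 0.0001, 0, 0, 3.7], [-0.0016, 0.0225, 0, 0, 0, 3.8], [-0.0001, 0.0225, 0, 0, 0, 3.7], [0.0007, 0.0113, 0, 0, 0, 1.9]]]
```

View pics/w14.png

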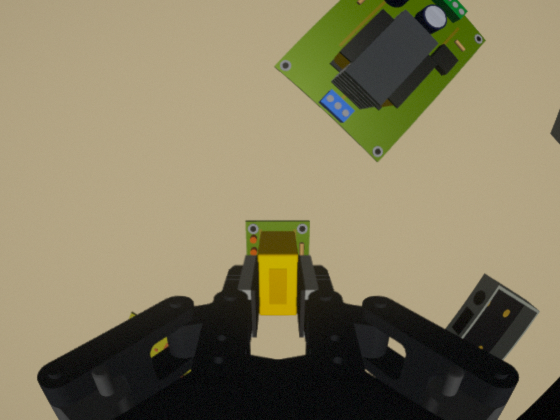

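Request:
play_rows(steps=[[[0, 0, -0.0099, 0, 0, 0], [0, 0, -0.0198, 0, 0, 0], [0, 0, -0.0199, 0, 0, 0], [0, 0, -0.0198, 0, 0, 0], [0, 0, -0.0099, 0, 0, 0]]])

```text
t: 24.88
tcp_pos: [0.4791, 0.0656, 0.0908]
tool_rot: [0.424, 0.906, 0.0, 0.001]
force: [-0.6, -0.0, -1.5]
finger_gap: 0.199
```

Request:
play_rows(steps=[[[-0.004, 0.0105, 0, 0, 0, 1.9], [-0.0074, 0.0213, 0, 0, 0, 3.7], [-0.006, 0.0218, 0, 0, 0, 3.8], [-0.0045, 0.0221, 0, 0, 0, 3.8], [-0.0031, 0.0223, 0, 0, 0, 3.7], [-0.0016, 0.0225, 0, 0, 0, 3.8], [0, 0.0225, 0, 0, 0, 3.7], [0.0007, 0.0113, 0, 0, 0, 1.9]]])

```text
t: 25.88
tcp_pos: [0.6288, 0.1172, 0.0892]
tool_rot: [0.619, 0.785, -0.0, -0.0]
force: [-0.2, -0.1, -1.1]
finger_gap: 0.199
```

Request:
play_rows(steps=[[[0, 0, 0.009, 0, 0, 0], [0, 0, 0.018, 0, 0, 0], [0, 0, 0.018, 0, 0, 0], [0, 0, 0.01, 0, 0, 0], [0, 0, 0, 0, 0, 0], [0, 0, 0, 0, 0, 0]]])

```text
t: 26.62
tcp_pos: [0.6284, 0.1168, 0.035]
tool_rot: [0.619, 0.786, 0.0, 0.0]
force: [-0.8, 0.1, -0.6]
finger_gap: 0.2
```

```bash
python3 - <<'E'
from w import *
k,tc=place('board_yellowcap','case_4')
z=manip.sense()['tcp_pos'][2]-.0107
look('w15.png',['case_4','board_yellowcap'],{'case_4':E['case_4'],'board_yellowcap':(E['case_4'][0],E['case_4'][1],tc)},{'board_yellowcap':z})
plan([('down2',[*k,.0135],tc,5)])
E
```

```text
t 26.68 tcp [0.6286 0.1168 0.0353] psi 0.237 gap 0.201 F [-0.18  0.61 -0.47]
down2 maxshift 0.0055 maxrot 0.1
[[[0, -0.0001, 0.0027, 0, 0, 0], [0, -0.0001, 0.0055, 0, 0, 0], [0, -0.0001, 0.0054, 0, 0, 0], [0, -0.0001, 0.0054, 0.1, 0, 0], [0, -0.0001, 0.0028, 0, 0, 0]]]
```

View pics/w15.png

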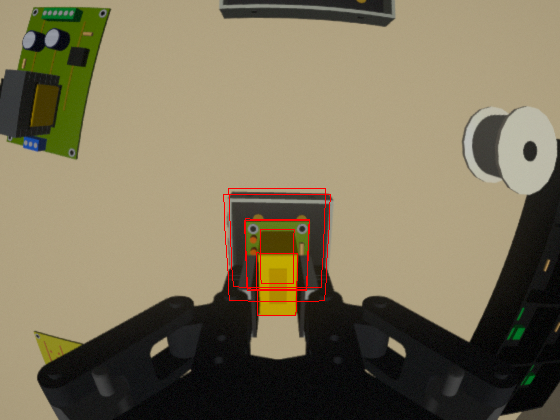

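Request:
play_rows(steps=[[[-0.0015, 0.001, 0.0027, 0, 0, 0], [-0.001, 0.001, 0.0055, 0, 0, 0], [0, 0, 0.0055, 0, 0, 0], [0, 0, 0.005, 0, 0, 0], [0, 0, 0.003, 0, 0, 0], [0, 0, 0, 0, 0, 0], [0, 0, 0, 0, 0, 0]]])

```text
t: 27.55
tcp_pos: [0.6301, 0.1149, 0.0138]
tool_rot: [0.619, 0.786, -0.0, -0.0]
force: [-2.1, -0.3, 5.5]
finger_gap: 0.198
```

Request:
play_rows(steps=[[[0, 0, 0, 0, 0, 0], [0, 0, 0, 0, 0, 0], [0, 0, 0, 0, 0, 0], [0, 0, -0.01, 0, 0, 0], [0, 0, -0.03, 0, 0, 0], [0, 0, -0.03, 0, 0, 0], [0, 0, -0.03, 0, 0, 0], [0, 0, -0.01, 0, 0, 0]]], fingers=1)

```text
t: 28.55
tcp_pos: [0.6321, 0.1149, 0.1257]
tool_rot: [0.619, 0.786, 0.002, 0.002]
force: [0.8, -0.1, 0.4]
finger_gap: 1.003
```

```bash
python3 - <<'E'
from w import *
look('w16.png',[],E)
im=cv2.imread('pics/w16.png');cv2.imwrite('pics/w16z.png',cv2.resize(im[130:310,180:380],None,fx=3,fy=3))
g,t=grasp('board_transformer');t=t-2*np.pi
print(g,t)
plan([('over',[*g,.075],t,10)])
E
```

```text
[0.44927031 0.17975841] -0.035832653998109976
t 28.6 tcp [0.632  0.1149 0.1259] psi 0.237 gap 0.999 F [ 0.39  0.54 -0.05]
over maxshift 0.0203 maxrot 1.8
[[[0.0059, -0.009, 0.0028, 0, 0, 0.9], [0.0115, -0.0183, 0.0055, 0, 0, 1.7], [0.0109, -0.0186, 0.0056, 0.1, 0, 1.7], [0.0104, -0.0189, 0.0056, 0, 0, 1.8], [0.0098, -0.0192, 0.0056, 0, 0, 1.7], [0.0092, -0.0195, 0.0056, 0.1, 0, 1.8], [0.0086, -0.0197, 0.0056, 0, 0, 1.7], [0.008, -0.02, 0.0056, 0, 0, 1.7], [0.0074, -0.0203, 0.0057, 0.1, 0, 1.8], [0.0034, -0.0102, 0.0028, 0, 0, 0.8]]]
```

View pics/w16z.png

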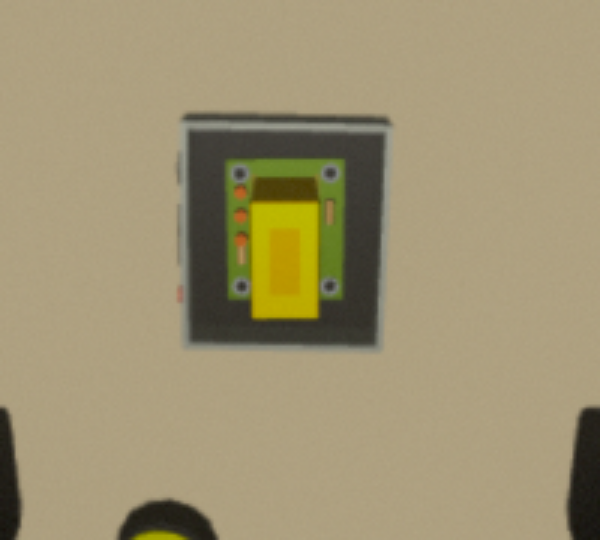

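Request:
play_rows(steps=[[[0.0059, -0.009, 0.0028, 0, 0, 0.9], [0.0115, -0.0183, 0.0055, 0, 0, 1.7], [0.0109, -0.0186, 0.0056, 0, 0, 1.7], [0.0104, -0.0189, 0.0056, 0, 0, 1.8], [0.0098, -0.0192, 0.0056, 0, 0, 1.7], [0.0092, -0.0195, 0.0056, 0, 0, 1.8], [0.0086, -0.0197, 0.0056, 0, 0, 1.7], [0.008, -0.02, 0.0056, 0, 0, 1.7], [0.0074, -0.0203, 0.0057, 0, 0, 1.8], [0.0034, -0.0102, 0.0028, 0, 0, 0.8]]])

```text
t: 29.85
tcp_pos: [0.4442, 0.1798, 0.0712]
tool_rot: [0.72, 0.694, -0.002, -0.002]
force: [0.5, 0.7, 0.5]
finger_gap: 1.005
```

Request:
play_rows(steps=[[[0, 0, 0, 0, 0, 0], [0, 0, 0, 0, 0, 0], [0, 0, 0, 0, 0, 0]]], squeeze=70)

```text
t: 30.22
tcp_pos: [0.4489, 0.1796, 0.0728]
tool_rot: [0.72, 0.694, 0.001, 0.0]
force: [0.3, -0.4, -0.7]
finger_gap: 1.001
```

```bash
python3 - <<'E'
from w import *
p=look('w17.png',['board_transformer'],E)
r=manip.regions_of('board_transformer',p)
m=r[0]['pixels'].astype(np.float32);print(r[0]['score'],r[0]['rect'])
f=fit([(p,m)],'board_transformer',E['board_transformer'][:2],[E['board_transformer'][2]]);print(E['board_transformer'],f)
E['board_transformer']=f[0][1:]
g,t=grasp('board_transformer');print(g)
plan([('down',[*g,.0105],t,6)])
pickle.dump(f[0],open('tr.pkl','wb'))
E
```

```text
0.97 [224.0, 133.5, 331.8, 281.1]
(np.float64(0.4497718628995078), np.float64(0.19374942347934995), np.float64(6.247352653181476)) [(np.float64(0.03716353699564934), np.float64(0.4513442373976496), np.float64(0.19123273768766794), np.float64(6.247368974889968))]
[0.45084292 0.17724172]
t 30.32 tcp [0.4485 0.1796 0.0728] psi -0.036 gap 1.0 F [-0.65  1.02 -0.28]
down maxshift 0.0125 maxrot 0.1
[[[-0.0002, 0.0002, 0.0062, 0, 0, 0], [-0.0005, 0.0005, 0.0125, 0, 0, 0], [-0.0004, 0.0005, 0.0124, 0, 0, 0], [-0.0005, 0.0004, 0.0125, 0, 0, 0], [-0.0004, 0.0005, 0.0125, 0.1, 0, 0], [-0.0002, 0.0003, 0.0062, 0, 0, 0]]]
```

View pics/w17.png

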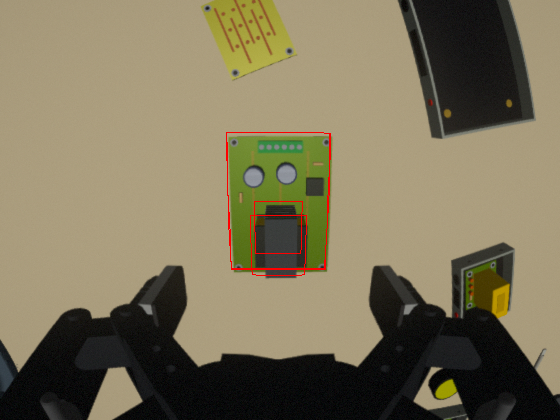

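Request:
play_rows(steps=[[[-0.0005, 0.0005, 0.0062, 0, 0, 0], [-0.0005, 0.0005, 0.0125, 0, 0, 0], [-0.0005, 0.0005, 0.0125, 0, 0, 0], [-0.0005, 0.0005, 0.0125, 0, 0, 0], [-0.0004, 0.0004, 0.0125, 0, 0, 0], [0, 0, 0.0062, 0, 0, 0], [0, 0, 0, 0, 0, 0]]])

```text
t: 31.2
tcp_pos: [0.4496, 0.1772, 0.0096]
tool_rot: [0.72, 0.694, -0.0, -0.0]
force: [0.0, 0.2, 0.3]
finger_gap: 0.999
```

Request:
play_rows(steps=[[[0, 0, 0, 0, 0, 0], [0, 0, 0, 0, 0, 0], [0, 0, 0, 0, 0, 0], [0, 0, 0, 0, 0, 0], [0, 0, 0, 0, 0, 0], [0, 0, 0, 0, 0, 0], [0, 0, 0, 0, 0, 0], [0, 0, 0, 0, 0, 0]]], fingers=0)

```text
t: 32.2
tcp_pos: [0.4505, 0.1773, 0.011]
tool_rot: [0.72, 0.694, 0.001, 0.0]
force: [-0.1, -0.0, 5.7]
finger_gap: 0.376
```

```bash
python3 - <<'E'
from w import *
look('w18.png',[],E)
E['board_transformer']=pickle.load(open('tr.pkl','rb'))[1:];pickle.dump(E,open('est1.pkl','wb'))
plan([])
E
```

```text
t 32.25 tcp [0.4505 0.1773 0.011 ] psi -0.035 gap 0.379 F [-0.59  0.91  5.5 ]
```

View pics/w18.png

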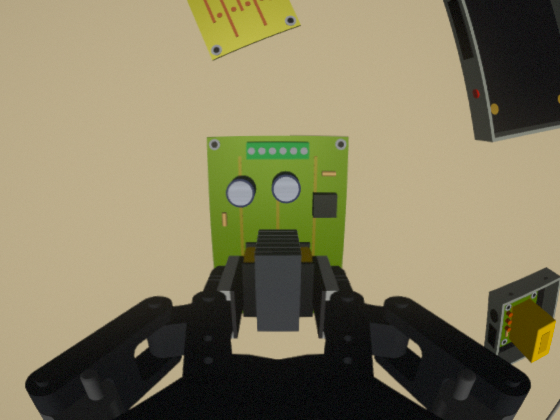

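Request:
play_rows(steps=[[[0, 0, 0, 0, 0, 0], [0, 0, -0.004, 0, 0, 0], [0, 0, -0.008, 0, 0, 0], [0, 0, -0.004, 0, 0, 0], [0, 0, 0, 0, 0, 0], [0, 0, 0, 0, 0, 0]]], squeeze=90)

```text
t: 33.0
tcp_pos: [0.4499, 0.1772, 0.0262]
tool_rot: [0.72, 0.694, -0.0, -0.0]
force: [-0.5, -0.1, -3.8]
finger_gap: 0.366
```

```bash
python3 - <<'E'
from w import *
s=manip.sense();x,y,t=E['board_transformer']
look('w19.png',['board_transformer'],E,{'board_transformer':s['tcp_pos'][2]-.011})
c=manip.snapshot('side');cv2.imwrite('pics/s19.png',cv2.resize(c['img'][200:340,190:390,::-1],None,fx=4,fy=4,interpolation=cv2.INTER_CUBIC))
k,tc=place('board_transformer','case_1');print(k,tc)
p=s['tcp_pos']
plan([('up',[*p[:2],.09],t,5),('over',[*k,.09],tc,10)])
E
```

```text
[0.60150786 0.30209752] 6.490712772963766
t 33.1 tcp [0.4498 0.1772 0.026 ] psi -0.035 gap 0.37 F [-0.26  0.53 -3.41]
up maxshift 0.016 maxrot 0.0
[[[0, 0, -0.008, 0, 0, 0], [0, 0, -0.016, 0, 0, 0], [0, 0, -0.016, 0, 0, 0], [0, 0, -0.016, 0, 0, 0], [0, 0, -0.008, 0, 0, 0]]]
over maxshift 0.0189 maxrot 1.6
[[[0.0072, 0.0082, 0, 0, 0, -0.8], [0.0143, 0.0165, 0, 0, 0, -1.5], [0.0138, 0.0169, 0, 0, 0, -1.6], [0.0133, 0.0173, 0, 0, 0, -1.5], [0.0128, 0.0177, 0, 0, 0, -1.6], [0.0124, 0.0179, 0, 0, 0, -1.5], [0.0119, 0.0184, 0, 0, 0, -1.6], [0.0114, 0.0186, 0, 0, 0, -1.5], [0.0109, 0.0189, 0, 0, 0, -1.5], [0.0051, 0.0096, 0, 0, 0, -0.8]]]
```

View pics/w19.png

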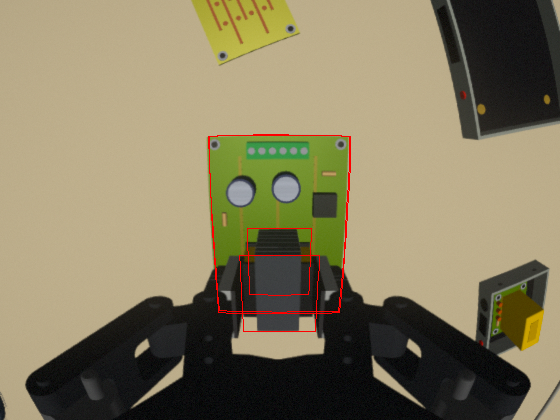

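View pics/s19.png

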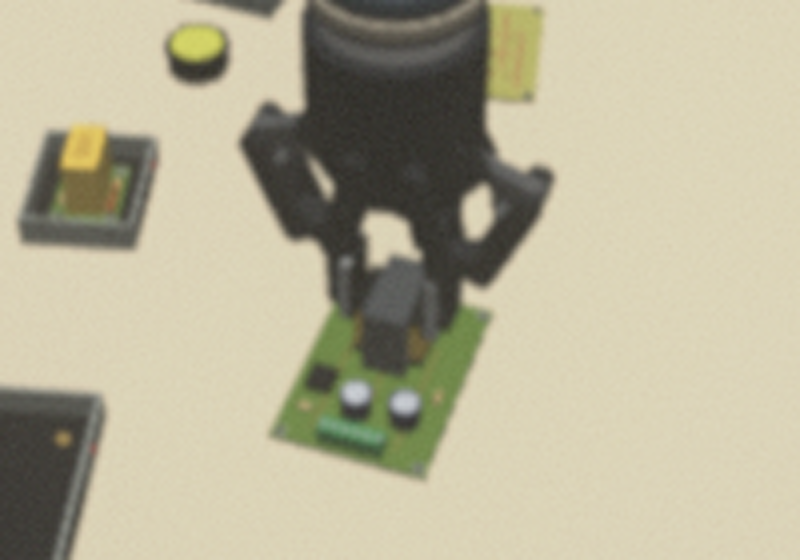

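Request:
play_rows(steps=[[[0, 0, -0.008, 0, 0, 0], [0, 0, -0.016, 0, 0, 0], [0, 0, -0.016, 0, 0, 0], [0, 0, -0.016, 0, 0, 0], [0, 0, -0.008, 0, 0, 0]]])

```text
t: 33.72
tcp_pos: [0.4503, 0.1773, 0.0913]
tool_rot: [0.72, 0.694, 0.001, 0.0]
force: [0.0, -0.4, -4.2]
finger_gap: 0.373
```

Request:
play_rows(steps=[[[0.0072, 0.0082, 0, 0, 0, -0.8], [0.0143, 0.0165, 0, 0, 0, -1.5], [0.0138, 0.0169, 0, 0, 0, -1.6], [0.0133, 0.0173, 0, 0, 0, -1.5], [0.0128, 0.0177, 0, 0, 0, -1.6], [0.0124, 0.0179, 0, 0, 0, -1.5], [0.0119, 0.0184, 0, 0, 0, -1.6], [0.0114, 0.0186, 0, 0, 0, -1.5], [0.0109, 0.0189, 0, 0, 0, -1.5], [0.0051, 0.0096, 0, 0, 0, -0.8]]])

```text
t: 34.98
tcp_pos: [0.6023, 0.303, 0.089]
tool_rot: [0.63, 0.777, -0.0, -0.0]
force: [1.0, -0.6, -3.7]
finger_gap: 0.37
```

Request:
play_rows(steps=[[[0, 0, 0.009, 0, 0, 0], [0, 0, 0.018, 0, 0, 0], [0, 0, 0.018, 0, 0, 0], [0, 0, 0.01, 0, 0, 0], [0, 0, 0, 0, 0, 0], [0, 0, 0, 0, 0, 0]]])

```text
t: 35.72
tcp_pos: [0.6021, 0.3022, 0.0356]
tool_rot: [0.63, 0.776, 0.0, 0.0]
force: [-0.2, 0.7, -3.7]
finger_gap: 0.374
```

```bash
python3 - <<'E'
from w import *
k,tc=place('board_transformer','case_1')
z=manip.sense()['tcp_pos'][2]-.011
look('w20.png',['case_1','board_transformer'],{'case_1':E['case_1'],'board_transformer':(E['case_1'][0],E['case_1'][1],tc)},{'board_transformer':z})
plan([('down2',[*k,.014],tc,5)])
E
```

```text
t 35.77 tcp [0.6023 0.3022 0.0359] psi 0.207 gap 0.373 F [-0.45  0.86 -3.09]
down2 maxshift 0.0055 maxrot 0.1
[[[0, -0.0001, 0.0027, 0, 0, 0], [0, -0.0002, 0.0055, 0, 0, 0], [0, -0.0002, 0.0055, 0.1, 0, 0], [0, -0.0002, 0.0055, 0, 0, 0], [0, -0.0001, 0.0027, 0, 0, 0]]]
```

View pics/w20.png

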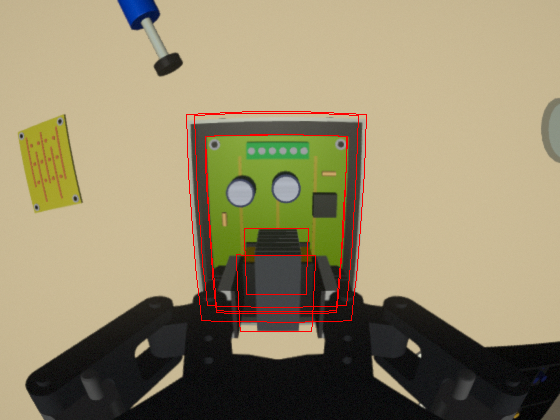

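```bash
python3 - <<'E'
from w import *
look('w21.png',[],E)
im=cv2.imread('pics/w21.png');cv2.imwrite('pics/w21z.png',cv2.resize(im[100:340,160:400],None,fx=2.5,fy=2.5,interpolation=cv2.INTER_CUBIC))
im=cv2.imread('pics/w20.png');cv2.imwrite('pics/w20z.png',cv2.resize(im[100:340,160:400],None,fx=2.5,fy=2.5,interpolation=cv2.INTER_CUBIC))
E
```

```text
(no output)
```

View pics/w21z.png

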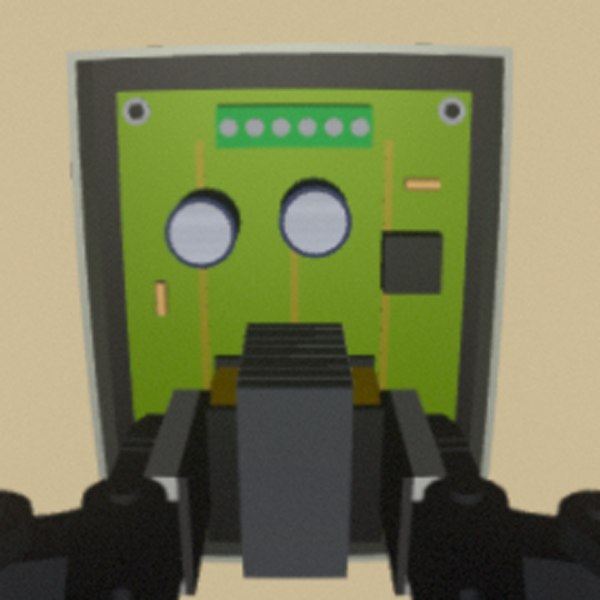

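View pics/w20z.png

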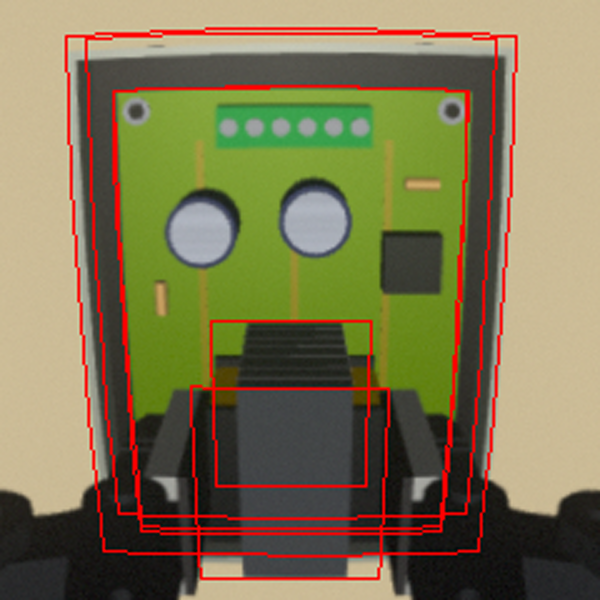

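Request:
play_rows(steps=[[[-0.001, 0, 0.0027, 0, 0, 0], [-0.001, 0, 0.0055, 0, 0, 0], [0, 0, 0.0055, 0, 0, 0], [0, 0, 0.0055, 0, 0, 0], [0, 0, 0.003, 0, 0, 0], [0, 0, 0, 0, 0, 0], [0, 0, 0, 0, 0, 0]]])

```text
t: 36.7
tcp_pos: [0.6017, 0.3, 0.0142]
tool_rot: [0.63, 0.776, -0.0, -0.0]
force: [-3.1, -1.9, 4.4]
finger_gap: 0.373
```

Contact; release and rise.

Request:
play_rows(steps=[[[0, 0, 0, 0, 0, 0], [0, 0, 0, 0, 0, 0], [0, 0, 0, 0, 0, 0], [0, 0, -0.01, 0, 0, 0], [0, 0, -0.03, 0, 0, 0], [0, 0, -0.04, 0, 0, 0], [0, 0, -0.04, 0, 0, 0], [0, 0, -0.02, 0, 0, 0], [0, 0, 0, 0, 0, 0]]], fingers=1)

```text
t: 37.83
tcp_pos: [0.6036, 0.3007, 0.1559]
tool_rot: [0.63, 0.776, 0.002, 0.002]
force: [-0.7, 0.1, 0.7]
finger_gap: 1.0
```

Request:
play_rows(steps=[[[-0.03, -0.03, 0, 0, 0, 0], [-0.05, -0.05, 0, 0, 0, 0], [-0.05, -0.05, 0, 0, 0, 0], [-0.05, -0.05, 0, 0, 0, 0], [-0.02, -0.02, 0, 0, 0, 0], [0, 0, 0, 0, 0, 0], [0, 0, 0, 0, 0, 0]]])

```text
t: 38.7
tcp_pos: [0.4616, 0.0843, 0.1527]
tool_rot: [0.63, 0.776, 0.0, 0.0]
force: [0.3, 0.6, 0.1]
finger_gap: 1.003
```

```bash
python3 - <<'E'
from w import *
plan([])
look('w22.png',[],E)
for n,c in (('scene',(slice(130,280),slice(105,460))),('side',(slice(110,380),slice(130,400)))):
    p=manip.snapshot(n);f=800/(c[1].stop-c[1].start);f=min(f,600/(c[0].stop-c[0].start))
    cv2.imwrite(f'pics/{n}_end.png',cv2.resize(p['img'][c][:,:,::-1],None,fx=f,fy=f,interpolation=cv2.INTER_CUBIC))
    for b,k in (('board_transformer','case_1'),('board_heatsink','case_2'),('board_bluecap','case_3'),('board_yellowcap','case_4')):
        r=manip.regions_of(b,p)
        tc=place(b,k)[1]
        for q in r[:2]:
            f_=fit([(p,q['pixels'].astype(np.float32))],b,E[k][:2],[tc],.003)[0]
            print(n,b,round(q['score'],2),'err',round(f_[0],3),'dxy mm',((np.array(f_[1:3])-E[k][:2])*1000).round(1),'dyaw',round(f_[3]-tc,3))
E
```

```text
t 38.7 tcp [0.4616 0.0843 0.1527] psi 0.207 gap 1.003 F [0.3  0.58 0.11]
scene board_transformer 0.86 err 0.075 dxy mm [-1.4  1.5] dyaw 0.021
scene board_heatsink 0.62 err 0.045 dxy mm [-0.7  0.5] dyaw -0.005
scene board_heatsink 0.26 err 1.0 dxy mm [-1224.1   725.9] dyaw -4.358
scene board_bluecap 0.78 err 0.077 dxy mm [-2.6  0.8] dyaw -0.003
scene board_yellowcap 0.54 err 0.078 dxy mm [ 0.5 -0.3] dyaw -0.004
side board_transformer 0.63 err 0.04 dxy mm [0. 0.] dyaw 0.0
side board_bluecap 0.74 err 0.213 dxy mm [ 1.9 -3.4] dyaw 0.198
side board_yellowcap 0.58 err 0.086 dxy mm [ 1.9 -2. ] dyaw 0.046
```

View pics/scene_end.png

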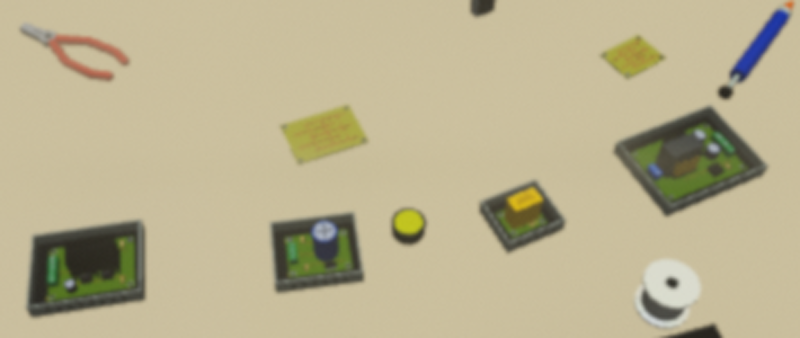

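View pics/side_end.png

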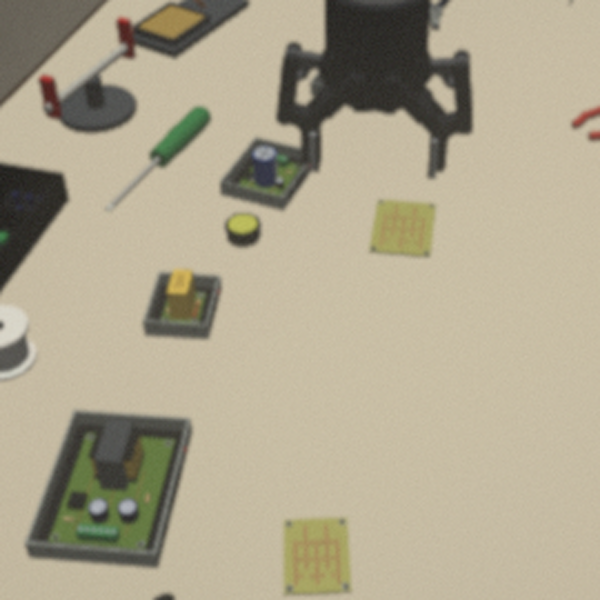

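View pics/w22.png

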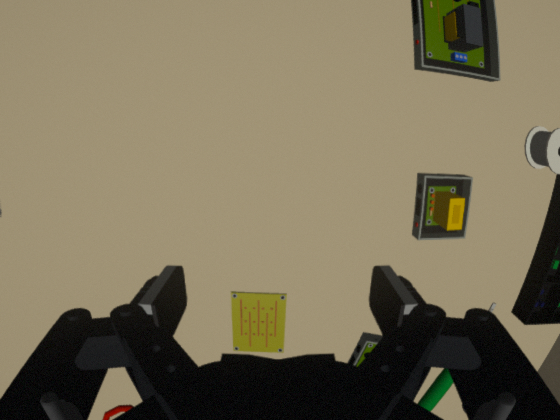

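```bash
python3 -c "
from station import manip
print(manip.sign_off())"
```

```text
the job is handed in; nothing more can be done
None
```

All four soldered boards are in their own cases, components up and released, and the job was handed in at about 39–40 s of the 112 s. The hand-in gives no verdict, so this rests on my own checks.

**Last checks**
- **Scene camera:** every board fitted within about 3 mm of its case centre and within 0.02 rad of square.
- **Side camera:** the transformer fit is no evidence, because it came back unchanged from its starting guess. The yellow-cap board fitted within about 3 mm. The heatsink board was not found there because the arm hid it.
- **Disagreement:** the side camera put the blue-cap board about 4 mm and 0.2 rad off. The arm partly hid it and the fit was poor (0.21, against 0.04–0.09 for the rest). A wrist picture right after that board was released showed it centred and square.
- **Transformer:** I did not look at it straight from above after release.
- **Contact and height:** each board was lowered until the wrist force showed contact, at close to the expected 3 mm sheet height, before I let go.
- **Bare boards:** they look unmoved in the pictures; I did not measure them.
- **At hand-in:** the gripper was open and clear of everything.

**Failed grasp:** my first try at the blue-cap board closed above the can without touching it. In the pictures the fingertips sat about 30 mm farther back than the stated 25 mm ahead of the TCP. I lowered all the grasps to match, and they held.

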